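# Clear a spring pusher lane and hold the pusher back for refilling

### The job

Get the pusher lane ready for refilling: take the three boxed wheel cylinders out of it and stand them upright on the floor of the bin of their own colour, red-topped cartons in the red bin and the blue-topped one in the blue bin, setting them down rather than dropping them. Then draw the lane's black spring-loaded pusher back until its front face is at the green fill line, and finish holding it there with the gripper, steady and still against its spring, so that the new cartons can be dropped in. Leave the master cylinder, the tape roll and the box of new stock where they are.

Things in the scene. Friction and masses are not known exactly. Their poses are not given: they have to be found in the camera images.
- tray: pusher lane: grey shelf tray screwed to the bench, 330 (its x) by 96 mm. Origin: centre of its underside; +x runs along the lane to the clear front stop (inner face at x = 150 mm, top 48 mm above the bench), away from the robot. Stock stands on slippery rails 8 mm above the bench between dividers 56 mm apart, tops at 46 mm. A carton taken out, the pusher slides the rest up to the stop
- pusher (a joint): travel in m of the black spring pusher: 0 = fully forward (front face at x = 120 mm of the tray, 30 mm short of the stop), growing as it is drawn back along the tray's -x, end stop 0.25. About 0.09 at the start, behind three cartons. The spring drives it forward with 1 N at 0, 2 N at 0.09, 3.6 N at 0.22; let go, it runs forward
- pusher_face (a point): point on the pusher's front face (towards cartons and stop), mid-width, 90 mm above the bench; axes as the tray. The pusher is an upright black paddle 50 mm wide; its upper part is a ribbed pull tab, 40 mm wide across the lane, from 72 to 108 mm above the bench, 10 mm thick: it reaches from this face back along -x. A coil drum sits low behind it
- fill_line: the fill line: fixed strip of green tape 15 mm wide straight across the lane (floor, dividers, tray edges), 20 to 100 mm behind the middle of the tray. Origin: where the tape's centre line crosses the lane's, at bench height; axes as the tray. The pusher is at it when its front face is over the tape
- carton_red_a: closed upright cardboard carton 40 mm (its x, along the lane) by 50 mm (its y, across the lane) by 110 mm tall, 0.27 to 0.42 kg; top face and a band round it red. Origin: centre of its underside. At the start it stands in the pusher lane; the order of the three along the lane varies
- carton_red_b: closed upright cardboard carton 40 mm (its x, along the lane) by 50 mm (its y, across the lane) by 110 mm tall, 0.27 to 0.42 kg; top face and a band round it red. Origin: centre of its underside. At the start it stands in the pusher lane; the order of the three along the lane varies (the second red one)
- carton_blue: closed upright cardboard carton 40 mm (its x, along the lane) by 50 mm (its y, across the lane) by 110 mm tall, 0.27 to 0.42 kg; top face and a band round it blue. Origin: centre of its underside. At the start it stands in the pusher lane; the order of the three along the lane varies
- bin_red: red plastic shelf bin, loose on the bench, 200 (its x) by 140 (its y) mm outside, walls and floor 4 mm thick; 65 mm high, but only 36 mm at the scoop front (-x end wall and the 70 mm of side wall next to it). Origin: centre of its underside
- bin_blue: blue plastic shelf bin, loose on the bench, 200 (its x) by 140 (its y) mm outside, walls and floor 4 mm thick; 65 mm high, but only 36 mm at the scoop front (-x end wall and the 70 mm of side wall next to it). Origin: centre of its underside
- master_cylinder: bystander, stays put: loose dark metal brake master cylinder with a white reservoir and two black caps, about 155 by 80 mm and 87 mm high. Origin: under its middle
- tape_roll: bystander, stays put: loose amber roll of packing tape lying flat, 100 mm across, 48 mm high. Origin: centre of its underside
- new_stock: bystander, stays put: open cardboard box with a row of three yellow-topped cartons (the new stock, to be loaded later by someone else), 58 by 190 mm, 114 mm high, beyond the lane. Origin: centre of its underside
Things that resemble listed ones, but are neither listed nor needed, are in the scene too. What is shaped like the carton_red_a but grey, pink or turquoise is not meant.

How it is judged:
By the outcome, as a careful person would: the job done as asked, in the order asked, and still so for the second after the job is handed in, while the arm keeps its last pose, push and grip.
It also fails if it takes over 72 s, if anything falls off the work surface, if the arm or the gripper's body presses on something with over 40 N, if the wrist force passes 120 N, or if a joint passes its speed limit or range.

### The arm

A 6-joint arm with a two-finger parallel gripper is mounted at the origin on the work surface. World frame = base frame: x ahead of the robot, y to its left, z up, the work surface at z = 0. Lengths are in m, angles in rad, forces in N, time in s.
With the tool pointing down it reaches from about 0.375 to 0.9 m from the base axis. Payload 3.1 kg.
Tool frame: the origin (TCP) lies at the very end of the fingers, on their centre line; the grasp point (between the pads) lies 19 mm behind it; x points along the fingers, y is the direction in which the jaws open and shut, and the axes are right-handed (so a half turn about x gives the same grasp; the last joint's range is limited). The gripper opens to 87 mm and grips with 3 to 60 N. Pads are 19 mm wide; open, the fingers measure 117 mm over their backs; the gripper's body (75 mm by 190 mm) begins 51 mm behind the grasp point.
Start: joints at [1.105, 0.527, 1.433, -0, 1.181, -0.178], TCP at [0.177, 0.599, 0.194] pointing down, gripper open.
Joint ranges: [-3.08, 3.08], [-0.75, 2.2], [0.22, 2.44], [-1.43, 4.57], [0, 2.65], [-2.85, 2.85]. Speed limits (rad/s): [2.79, 2.79, 3.14, 3.14, 3.14, 3.14].

### API

Orientations are given as a unit quaternion [x, y, z, w].
In Python, from rig import robot gives the robot as it stands.
- The arm moves only by the tool carry_out, never from a script. Its argument "commands" is a list that holds one entry, the list of rows, each a list of 5 numbers: the opening, from 0 (shut) to 1 (fully open), then the shift along the tool's x, y, z in mm, then the turn about the tool's x in degrees. In form: [[[hand, x, y, z, twist], ...]]. A call has 1 to 8 rows; each row shifts and turns the pose as measured when the row begins, along the tool's axes as they then stand; what a row does not reach is not made up. A row lasts 1/12 s, in which the tool goes at most 41.7 mm and 7.16 degrees, less where a joint would pass 70% of its speed; a pose out of reach is approached as far as the arm can. A call with a gripper value outside its range is refused whole. The fingers move at their own pace and stop on an object; "force" is the grip in N (left out, the last holds). Time passes only in rows, so rows that do not move let the fingers close. It gives the time, the measured TCP pose, the force and the opening at its end, in the units of the state.
- robot.get_obs(): the state, without advancing time (a new reading comes with each control period).
- robot.camera(name): name is "side" or "top"; returns the picture (480x640x3 uint8, red, green, blue); there is no depth.
- robot.camera_model(name): a dict with "fx", "fy", "cx", "cy" (pixels), "R" (3x3) and "t" (3): a world point X has camera coordinates R X + t. Camera axes: x right, y down, z forward; pixel columns grow to the right and rows downward; lengths in m; the calibration is good to about 2 mm. A picture is of the moment at which its call begins. camera_model takes no time and is no camera call.
- robot.hand_in(): hands the job in, once; it reports no verdict.
The state is a dict: "time": time; "q": joint angles; "joint_velocities": joint speeds; "joint_torque": joint torques, N m; "position": TCP position; "tool_rot": TCP orientation; "ft_force": force on the tool from outside, world axes, zero at the start; "moment": the same for the moment, N m; "grip_width": finger opening in m.
Only numpy, scipy, OpenCV 4.12 (cv2) and the standard library are available. Lean on these libraries where they do the work, as an engineer would, in place of code of your own. Each camera call takes 0.05 s, during which the arm holds its last target. There are 200 camera calls.

## Working session

There is one attempt and no reset: what is moved stays moved. The work goes in short steps, Python scripts to look and compute and a tool call to move; the robot and the scene stay as the last step left them, time stands still between calls to the robot, and variables do not carry over. Pictures are saved under pics/ and viewed, on a budget of 10 in all, crops included, one or two more only if the job needs it, and the job is handed in when it is done.

Besides the shell and the picture viewer there is one more tool, called after "Call:" as name([rows], argument=value, ...), one row to a line, values as JSON. carry_out: Moves the arm, as the interface text tells. Its arguments: {"type":"object","properties":{"commands":{"type":"array"},"force":{"type":"number"}},"required":["commands"]}

```bash
ls; mkdir -p pics
python3 - <<'E'
from rig import robot
import cv2,numpy as np
for n in("top","side"):
    im=robot.camera(n); cv2.imwrite(f"pics/{n}0.png",im[:,:,::-1])
    m=robot.camera_model(n); print(n,m["fx"],m["fy"],m["cx"],m["cy"],np.round(m["R"],3).tolist(),np.round(m["t"],3))
o=robot.get_obs(); print({k:np.round(v,3).tolist() for k,v in o.items()})
E
```

```text
pics
top 502.90166934525735 502.90166934525735 320.27631526833045 238.966084114235 [[-0.004, -1.0, 0.015], [-0.994, 0.002, -0.11], [0.11, -0.016, -0.994]] [-0.005  0.616  0.926]
side 483.7477748504713 483.7477748504713 318.9582307417144 235.2690727889337 [[-0.955, -0.295, -0.007], [-0.225, 0.744, -0.629], [0.191, -0.599, -0.778]] [0.586 0.181 0.901]
{'time': 0.1, 'q': [1.105, 0.528, 1.434, 0.0, 1.181, -0.178], 'joint_velocities': [-0.002, -0.002, -0.002, 0.001, -0.001, -0.002], 'joint_torque': [0.0, -44.099, -17.715, 0.064, 0.053, -0.0], 'position': [0.176, 0.599, 0.193], 'tool_rot': [0.1, 0.7, -0.102, 0.7], 'ft_force': [-0.566, 0.489, -0.753], 'moment': [0.067, -0.011, -0.019], 'grip_width': 0.087}
```

View pics/top0.png

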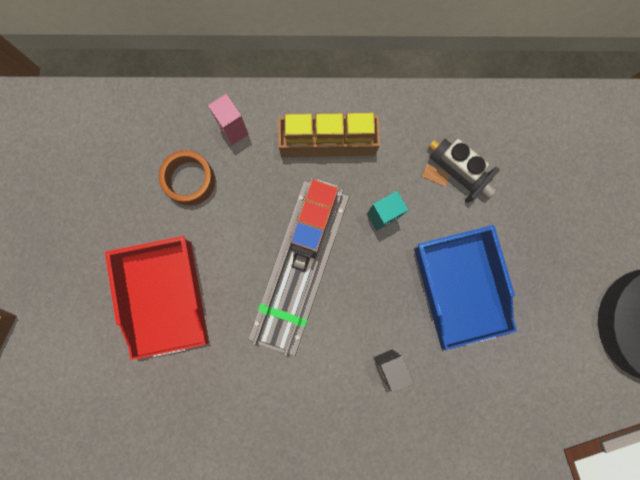

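View pics/side0.png

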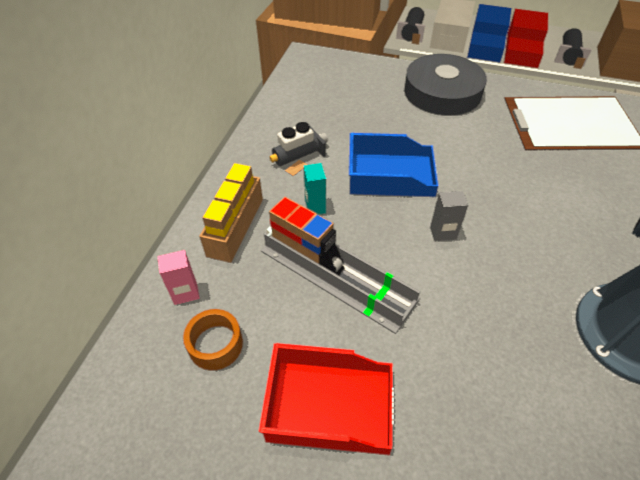

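The pictures show the lane with red at (321,193) and red at (316,215), and blue at (307,237) next to the pusher at (300,262). The tape is at (283,315). The red bin is at (155,298) and the blue bin at (466,287).

Possible confusions are pink (228,118), turquoise (388,210), grey (395,372) and the yellow-topped new stock (330,128). None of them is in the lane, so I choose the three in the lane. Next I rectify close crops at known heights.

```bash
cat > h.py <<'E'
import cv2,numpy as np
def px(m,X):
    c=np.asarray(X,float)@np.array(m["R"]).T+m["t"]
    return np.c_[c[:,0]/c[:,2]*m["fx"]+m["cx"],c[:,1]/c[:,2]*m["fy"]+m["cy"]]
def rect(im,m,z,x0,x1,y0,y1,s):
    "rectified view of plane z, s px/mm: row 0 = x1, col 0 = y1; grid every 50 mm"
    w=[(x1,y1,z),(x1,y0,z),(x0,y0,z),(x0,y1,z)]
    W,H=int((y1-y0)*1000*s),int((x1-x0)*1000*s)
    P=cv2.getPerspectiveTransform(px(m,w).astype(np.float32),np.float32([(0,0),(W,0),(W,H),(0,H)]))
    return cv2.warpPerspective(im,P,(W,H),flags=cv2.INTER_CUBIC)
def world(m,uv,z):
    R=np.array(m["R"]);C=-R.T@m["t"]
    d=np.array([(uv[0]-m["cx"])/m["fx"],(uv[1]-m["cy"])/m["fy"],1])@R
    return C+d*(z-C[2])/d[2]
E
python3 - <<'E'
from h import *; from rig import robot
m=robot.camera_model("top"); im=cv2.imread("pics/top0.png")
R=np.array(m["R"]);print("cam",-R.T@m["t"])
def g(a,x1,y1,s):
    for k in range(-20,30):
        r=int((x1-k*.05)*1000*s); c=int((y1-k*.05)*1000*s)
        if 0<=r<a.shape[0]: cv2.line(a,(0,r),(a.shape[1],r),(255,255,255),1); cv2.putText(a,str(k*50),(0,r-2),0,.35,(0,255,255),1)
        if 0<=c<a.shape[1]: cv2.line(a,(c,0),(c,a.shape[0]),(255,255,255),1); cv2.putText(a,str(k*50),(c+2,10),0,.35,(0,255,255),1)
    return a
A=g(rect(im,m,.118,.36,.76,-.07,.13,1.4),.76,.13,1.4)
B=g(rect(im,m,.046,.36,.76,-.05,.15,1.4),.76,.15,1.4)
h=im.copy()
C=g(rect(im,m,.065,.38,.66,.2,.42,1),.66,.42,1)
D=g(rect(im,m,.065,.38,.66,-.4,-.18,1),.66,-.18,1)
n=560; o=np.zeros((600,800,3),np.uint8)
o[:560,:280]=A;o[:560,285:565]=B;o[:280,570:790]=C;o[290:570,570:790]=D
cv2.imwrite("pics/m1.png",o)
hsv=cv2.cvtColor(im,cv2.COLOR_BGR2HSV)
def msk(lo,hi,z,x0,x1,y0,y1,s=2):
    a=rect(im,m,z,x0,x1,y0,y1,s); q=cv2.inRange(cv2.cvtColor(a,cv2.COLOR_BGR2HSV),lo,hi)
    c=max(cv2.findContours(q,0,1)[0],key=cv2.contourArea); r=cv2.minAreaRect(c)
    b=cv2.boxPoints(r); w=np.c_[x1-b[:,1]/s/1000,y1-b[:,0]/s/1000]
    print(np.round(w,4).tolist(),"c",np.round(w.mean(0),4),"size mm",np.round(np.array(r[1])/s,1))
msk((0,150,150),(8,255,255),.118,.5,.8,-.1,.1)
msk((105,120,100),(130,255,255),.118,.5,.8,-.1,.1)
msk((45,150,120),(75,255,255),.0,.38,.6,-.05,.2)
msk((45,150,120),(75,255,255),.046,.38,.6,-.05,.2)
msk((0,150,80),(8,255,255),.065,.36,.68,.15,.45)
msk((105,120,60),(130,255,255),.065,.36,.68,-.45,-.15)
E
```

```text
cam [0.51071525 0.00762942 0.9882948 ]Traceback (most recent call last):
  File "<stdin>", line 16, in <module>
ValueError: could not broadcast input array from shape (280,219,3) into shape (280,220,3)
```

```bash
sed -i 's/int((y1-y0)\*1000\*s),int((x1-x0)\*1000\*s)/round((y1-y0)*1000*s),round((x1-x0)*1000*s)/' h.py
cat >> h.py <<'E'
def grid(a,x1,y1,s):
    for k in range(-20,30):
        r=int((x1-k*.05)*1000*s); c=int((y1-k*.05)*1000*s)
        if 0<=r<a.shape[0]: cv2.line(a,(0,r),(a.shape[1],r),(255,255,255),1); cv2.putText(a,str(k*50),(0,r-2),0,.35,(0,255,255),1)
        if 0<=c<a.shape[1]: cv2.line(a,(c,0),(c,a.shape[0]),(255,255,255),1); cv2.putText(a,str(k*50),(c+2,10),0,.35,(0,255,255),1)
    return a
def msk(im,m,lo,hi,z,x0,x1,y0,y1,s=2):
    a=rect(im,m,z,x0,x1,y0,y1,s); q=cv2.inRange(cv2.cvtColor(a,cv2.COLOR_BGR2HSV),lo,hi)
    c=max(cv2.findContours(q,0,1)[0],key=cv2.contourArea); r=cv2.minAreaRect(c)
    b=cv2.boxPoints(r); w=np.c_[x1-b[:,1]/s/1000,y1-b[:,0]/s/1000]
    print(np.round(w,4).tolist(),"c",np.round(w.mean(0),4),"size mm",np.round(np.array(r[1])/s,1))
E
python3 - <<'E'
from h import *; from rig import robot
m=robot.camera_model("top"); im=cv2.imread("pics/top0.png")
A=grid(rect(im,m,.118,.36,.76,-.07,.13,1.4),.76,.13,1.4)
B=grid(rect(im,m,.046,.36,.76,-.05,.15,1.4),.76,.15,1.4)
C=grid(rect(im,m,.065,.38,.66,.2,.42,1),.66,.42,1)
D=grid(rect(im,m,.065,.38,.66,-.4,-.18,1),.66,-.18,1)
o=np.zeros((600,800,3),np.uint8)
o[:560,:280]=A;o[:560,285:565]=B;o[:280,570:790]=C;o[290:570,570:790]=D
cv2.imwrite("pics/m1.png",o)
msk(im,m,(0,150,150),(8,255,255),.118,.5,.8,-.1,.1)
msk(im,m,(105,120,100),(130,255,255),.118,.5,.8,-.1,.1)
msk(im,m,(45,150,120),(75,255,255),.0,.38,.6,-.05,.2)
msk(im,m,(45,150,120),(75,255,255),.046,.38,.6,-.05,.2)
msk(im,m,(0,150,80),(8,255,255),.065,.36,.68,.15,.45)
msk(im,m,(105,120,60),(130,255,255),.065,.36,.68,-.45,-.15)
E
```

```text
[[0.6402999758720398, 0.032999999821186066], [0.6761000156402588, 0.020800000056624413], [0.6610000133514404, -0.023600000888109207], [0.6251999735832214, -0.01140000019222498]] c [0.6507 0.0047] size mm [46.9 37.8]
[[0.6039999723434448, 0.044199999421834946], [0.635699987411499, 0.03350000083446503], [0.6215999722480774, -0.00800000037997961], [0.5899999737739563, 0.00279999990016222]] c [0.6128 0.0181] size mm [43.8 33.4]
[[0.47429999709129333, 0.09549999982118607], [0.4878999888896942, 0.09049999713897705], [0.46219998598098755, 0.020400000736117363], [0.44859999418258667, 0.02539999969303608]] c [0.4682 0.0579] size mm [74.6 14.5]
[[0.4756999909877777, 0.09149999916553497], [0.48890000581741333, 0.08669999986886978], [0.4645000100135803, 0.01979999989271164], [0.4514000117778778, 0.02459999918937683]] c [0.4701 0.0557] size mm [71.2 14. ]
[[0.5911999940872192, 0.3887999951839447], [0.621999979019165, 0.23510000109672546], [0.4237000048160553, 0.19539999961853027], [0.3930000066757202, 0.3492000102996826]] c [0.5075 0.2921] size mm [202.2 156.8]
[[0.6015999913215637, -0.17820000648498535], [0.6395000219345093, -0.33000001311302185], [0.447299987077713, -0.3781000077724457], [0.4092999994754791, -0.22630000114440918]] c [ 0.5244 -0.2781] size mm [198.2 156.4]
```

View pics/m1.png

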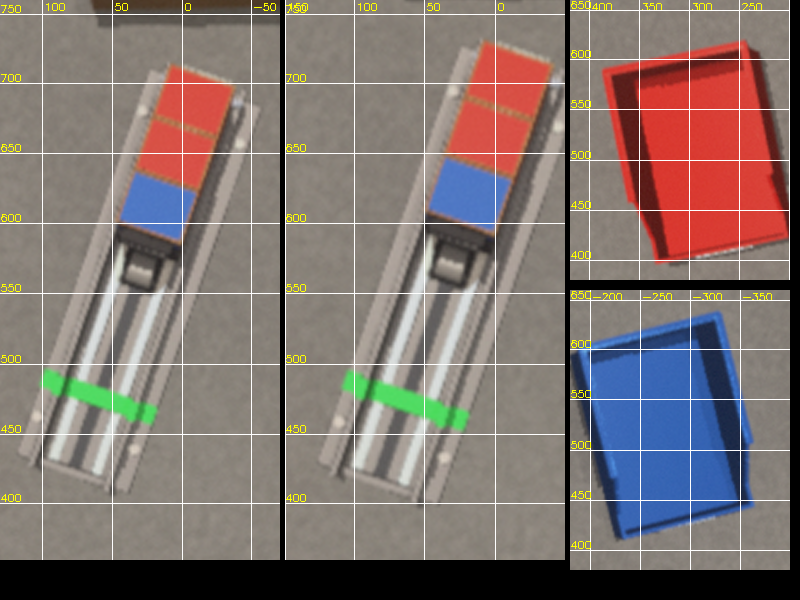

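The front red carton's centre is about (0.6885, -0.0085) and the lane yaw is about -19.3°. The mask sizes, the stop distance and the rails all agree with this. The tape lies about 99 mm behind the tray middle, within the stated 20–100 mm. The bins are centred near (0.507, 0.300) at 11° yaw and (0.526, -0.286) at 14° yaw.

```bash
cat > go.py <<'E'
import sys,numpy as np
from scipy.spatial.transform import Rotation as Ro
from rig import robot
# usage: go.py x y z lane_yaw_deg -> shift in tool axes (before twist), twist; jaws across the lane
x,y,z,yaw=map(float,sys.argv[1:5]); o=robot.get_obs()
R=Ro.from_quat(o["tool_rot"]).as_matrix()
a=np.radians(yaw); v=np.array([-np.sin(a),np.cos(a),0])
w=R.T@v; tw=np.degrees(np.arctan2(w[2],w[1])); tw=(tw+90)%180-90
print("t",round(o["time"],2),"pos",np.round(o["position"],4),"tilt",np.round(R[:,0],3),"tool y",np.round(R[:,1],3),"z",np.round(R[:,2],3))
print("shift mm",np.round(R.T@(np.array([x,y,z])-o["position"])*1000,1),"twist",round(tw,1),"width",round(o["grip_width"],4),"F",np.round(o["ft_force"],1),"q6",round(o["q"][5],2))
Rt=R@Ro.from_euler("x",tw,degrees=True).as_matrix()
print("after twist: shift",np.round(Rt.T@(np.array([x,y,z])-o["position"])*1000,1))
E
python3 go.py .6885 -.0085 .194 -19.3
```

```text
t 0.1 pos [0.1764 0.5988 0.193 ] tilt [-0.001 -0.002 -1.   ] tool y [ 0.283  0.959 -0.002] z [ 0.959 -0.283 -0.   ]
shift mm [-4.000e-01 -4.377e+02  6.629e+02] twist 2.9 width 0.0873 F [-0.6  0.5 -0.8] q6 -0.18
after twist: shift [-4.00e-01 -4.04e+02  6.84e+02]
```

Call:
carry_out([
  [[1,0,-22,33,2.9],[1,0,-21,34,0],[1,0,-21,34,0],[1,0,-21,34,0],[1,0,-21,34,0],[1,0,-21,34,0],[1,0,-21,34,0],[1,0,-21,34,0]],
], force=25)

```text
time: 0.77
position: [0.3781, 0.3478, 0.1887]
tool_rot: [0.113, 0.7, -0.114, 0.696]
ft_force: [0.6, 0.8, -1.2]
grip_width: 0.0869
```

Call:
carry_out([
  [[1,0,-21,34,0],[1,0,-21,34,0],[1,0,-21,34,0],[1,0,-21,34,0],[1,0,-21,34,0],[1,0,-21,34,0],[1,0,-21,34,0],[1,0,-21,34,0]],
])

```text
time: 1.43
position: [0.587, 0.0878, 0.185]
tool_rot: [0.113, 0.702, -0.115, 0.694]
ft_force: [1.2, 1.9, -0.5]
grip_width: 0.0868
```

```bash
python3 go.py .6885 -.0085 .194 -19.3
```

```text
t 1.43 pos [0.587  0.0878 0.185 ] tilt [-0.012 -0.    -1.   ] tool y [ 0.319  0.948 -0.004] z [ 0.948 -0.319 -0.011]
shift mm [-10.1 -59.  126.8] twist 0.7 width 0.0868 F [ 1.2  1.9 -0.5] q6 -1.28
after twist: shift [-10.1 -57.4 127.6]
```

Call:
carry_out([
  [[1,-2,-17,37,0.7],[1,-2,-17,37,0],[1,-2,-15,33,0],[1,0,-8,19,0],[1,0,0,0,0]],
])

```text
time: 1.85
position: [0.6937, -0.0213, 0.1864]
tool_rot: [0.12, 0.7, -0.124, 0.693]
ft_force: [-0.4, -0.3, -0.2]
grip_width: 0.0869
```

```bash
python3 go.py .6885 -.0085 .072 -19.3
python3 - <<'E'
from h import *; from rig import robot
for n in("top","side"):
    m=robot.camera_model(n); im=robot.camera(n)[:,:,::-1].copy()
    u,v=px(m,[(.68,0,.118)])[0].astype(int)
    c=cv2.resize(im[v-75:v+75,max(u-100,0):u+100],None,fx=2,fy=2,interpolation=2)
    o=c if n=="top" else np.vstack([o,c[:, :o.shape[1]]])
cv2.imwrite("pics/g1.png",o)
E
```

```text
t 1.85 pos [ 0.6937 -0.0213  0.1864] tilt [-0.012 -0.003 -1.   ] tool y [ 0.34   0.94  -0.007] z [ 0.94 -0.34 -0.01]
shift mm [114.4  11.1  -8.1] twist -0.6 width 0.0869 F [-0.4 -0.3 -0.2] q6 -1.41
after twist: shift [114.4  11.2  -8. ]
```

View pics/g1.png

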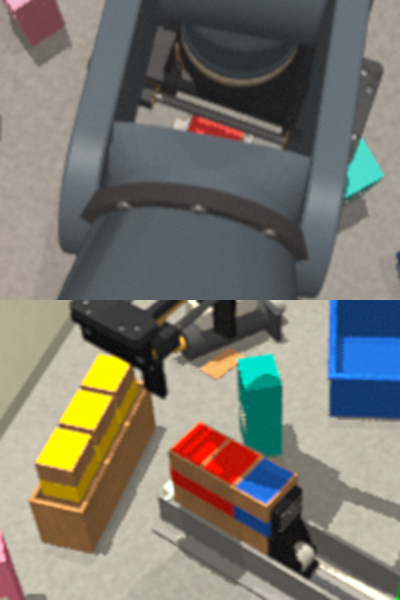

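The crop shows the front red carton under the open fingers, with the paddle behind blue as expected. I correct the offset, then descend.

Call:
carry_out([
  [[1,0,11,-8,-0.6],[1,0,0,0,0],[1,25,0,0,0],[1,30,0,0,0]],
])

```text
time: 2.28
position: [0.6848, 0.0026, 0.1371]
tool_rot: [0.115, 0.7, -0.116, 0.695]
ft_force: [-0.0, 0.5, -0.9]
grip_width: 0.0871
```

```bash
python3 go.py .6885 -.0085 .072 -19.3
```

```text
t 2.28 pos [0.6848 0.0026 0.1371] tilt [-0.008 -0.    -1.   ] tool y [ 0.322  0.947 -0.002] z [ 0.947 -0.322 -0.007]
shift mm [65.1 -9.2  7.5] twist 0.5 width 0.0871 F [-0.   0.5 -0.9] q6 -1.4
after twist: shift [65.1 -9.1  7.6]
```

Call:
carry_out([
  [[1,0,-4,4,0.5],[1,0,0,0,0],[1,0,0,0,0]],
])

```text
time: 2.53
position: [0.68, 0.0037, 0.1329]
tool_rot: [0.116, 0.705, -0.117, 0.69]
ft_force: [-0.3, -0.1, 0.4]
grip_width: 0.0872
```

```bash
python3 go.py .6885 -.0085 .072 -19.3
```

```text
t 2.53 pos [0.68   0.0037 0.1329] tilt [-0.022  0.003 -1.   ] tool y [ 0.324  0.946 -0.004] z [ 0.946 -0.324 -0.021]
shift mm [60.6 -8.5 13.3] twist 0.4 width 0.0872 F [-0.3 -0.1  0.4] q6 -1.4
after twist: shift [60.6 -8.4 13.4]
```

Call:
carry_out([
  [[1,0,-9,13,0.4]],
])

```text
time: 2.62
position: [0.6879, -0.0059, 0.1341]
tool_rot: [0.118, 0.706, -0.117, 0.689]
ft_force: [0.3, 0.7, 0.4]
grip_width: 0.0873
```

```bash
python3 go.py .6885 -.0085 .072 -19.3; python3 -c "
from rig import robot
for i in range(3): robot.camera('top');o=robot.get_obs();print(o['time'],o['position'].round(4) if hasattr(o['position'],'round') else o['position'],o['joint_velocities'],o['q'])"; python3 go.py .6885 -.0085 .072 -19.3
```

```text
t 2.62 pos [ 0.6879 -0.0059  0.1341] tilt [-0.023  0.004 -1.   ] tool y [ 0.328  0.945 -0.004] z [ 0.944 -0.328 -0.023]
shift mm [62.  -2.   2.9] twist 0.2 width 0.0873 F [0.3 0.7 0.4] q6 -1.41
after twist: shift [62.  -2.   2.9]
2.6667 [ 0.6917 -0.0104  0.1347] [-0.01665565 -0.01008157 -0.00419539 -0.00955791 -0.03763923  0.01707923] [-0.17491206  0.68872999  1.28748383 -0.00269306  1.18233009 -1.4080851 ]
2.7167 [ 0.6915 -0.01    0.1347] [ 0.00768956 -0.00597127  0.02476903  0.02052979  0.00810037  0.00728866] [-0.1748109   0.68832004  1.28827664 -0.00202389  1.18192712 -1.40741016]
2.7667 [ 0.6906 -0.0094  0.1344] [ 0.00673548 -0.00150988  0.02422193  0.01131508  0.0069656   0.00080049] [-1.74502094e-01  6.88143990e-01  1.28967752e+00 -1.24088785e-03
  1.18231322e+00 -1.40718759e+00]
t 2.77 pos [ 0.6906 -0.0094  0.1344] tilt [-0.018  0.002 -1.   ] tool y [ 0.331  0.944 -0.004] z [ 0.943 -0.331 -0.018]
shift mm [62.5  0.4 -1.2] twist -0.0 width 0.087 F [-0.7 -1.   0.8] q6 -1.41
after twist: shift [62.5  0.4 -1.2]
```

Call:
carry_out([
  [[1,20,0,0,0],[1,20,0,0,0],[1,18,0,0,0]],
])

```text
time: 3.02
position: [0.6952, -0.009, 0.0844]
tool_rot: [0.119, 0.698, -0.119, 0.696]
ft_force: [-0.0, 0.1, 0.1]
grip_width: 0.0871
```

```bash
sed -i 's/^x,y,z,yaw=/for i in range(3): robot.camera("top")\nx,y,z,yaw=/' go.py; python3 go.py .6885 -.0085 .072 -19.3
```

```text
t 3.17 pos [ 0.6932 -0.0087  0.0827] tilt [-0.008  0.001 -1.   ] tool y [ 0.331  0.944 -0.002] z [ 0.944 -0.331 -0.008]
shift mm [10.7 -1.3 -4.4] twist -0.0 width 0.0869 F [ 0.4  0.  -0.2] q6 -1.41
after twist: shift [10.7 -1.3 -4.4]
```

Call:
carry_out([
  [[1,11,-1,-4,0],[0.4,0,0,0,0],[0.4,0,0,0,0],[0.4,0,0,0,0],[0.4,0,0,0,0]],
], force=25)

```text
time: 3.58
position: [0.6933, -0.0081, 0.0794]
tool_rot: [0.119, 0.696, -0.118, 0.698]
ft_force: [0.4, -0.4, 0.2]
grip_width: 0.0677
```

```bash
python3 go.py .6885 -.0085 .072 -19.3
```

```text
t 3.73 pos [ 0.693  -0.0081  0.0788] tilt [ 0.002 -0.    -1.   ] tool y [0.331 0.944 0.001] z [ 0.944 -0.331  0.002]
shift mm [ 6.8 -1.8 -4.1] twist -0.0 width 0.0559 F [-0.6  0.5  1. ] q6 -1.41
after twist: shift [ 6.8 -1.8 -4.1]
```

Call:
carry_out([
  [[0.4,0,0,0,0],[0.4,0,0,0,0],[0.4,0,0,0,0]],
])

```text
time: 3.98
position: [0.6931, -0.0085, 0.079]
tool_rot: [0.119, 0.696, -0.119, 0.698]
ft_force: [-0.2, 0.6, 0.3]
grip_width: 0.05
```

```bash
python3 go.py .546 .308 .21 11.3
```

```text
t 4.13 pos [ 0.6931 -0.0084  0.079 ] tilt [ 0.002 -0.001 -1.   ] tool y [0.331 0.944 0.   ] z [ 0.944 -0.331  0.002]
shift mm [-131.5  250.  -243.1] twist -30.6 width 0.0496 F [ 0.2  1.  -0.4] q6 -1.41
after twist: shift [-131.5  338.9  -81.9]
```

Call:
carry_out([
  [[0.4,-12,0,0,0],[0.4,-25,0,0,0],[0.4,-25,0,0,0],[0.4,-25,0,0,0],[0.4,-25,0,0,0],[0.4,-22,0,0,0]],
])

```text
time: 4.63
position: [0.6899, -0.009, 0.2089]
tool_rot: [0.118, 0.701, -0.119, 0.693]
ft_force: [-0.1, -0.4, -3.6]
grip_width: 0.0496
```

```bash
python3 go.py .546 .308 .21 11.3
python3 - <<'E'
from h import *; from rig import robot
m=robot.camera_model("side"); im=robot.camera("side")[:,:,::-1].copy()
cv2.imwrite("pics/l1.png",cv2.resize(im[60:330,150:450],None,fx=2,fy=2,interpolation=2))
E
```

```text
t 4.78 pos [ 0.6913 -0.0091  0.2096] tilt [-0.006 -0.001 -1.   ] tool y [ 0.331  0.944 -0.003] z [ 0.944 -0.331 -0.005]
shift mm [ 2.000e-01  2.512e+02 -2.420e+02] twist -30.6 width 0.0497 F [ 0.2  0.1 -4.3] q6 -1.41
after twist: shift [ 2.000e-01  3.394e+02 -8.030e+01]
```

View pics/l1.png

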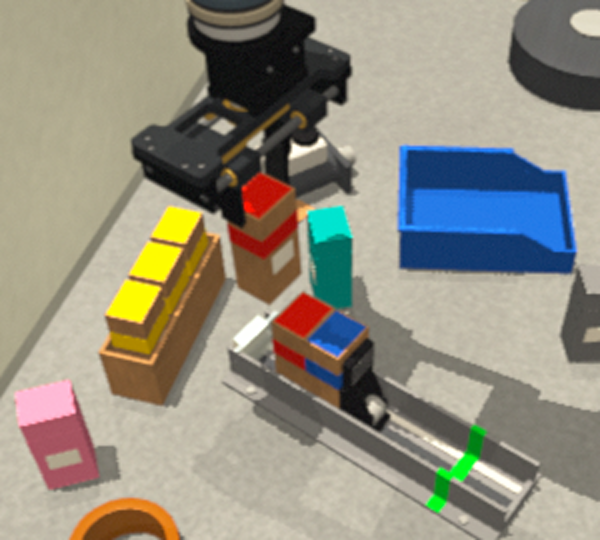

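The carton is held upright (width 50 mm, 4 N weight). The other two are sliding forward slowly and upright.

Call:
carry_out([
  [[0.4,0,14,-13,0],[0.4,0,28,-27,0],[0.4,0,28,-27,0],[0.4,0,28,-27,0],[0.4,0,28,-27,0],[0.4,0,28,-27,0],[0.4,0,28,-27,0],[0.4,0,28,-27,0]],
])

```text
time: 5.5
position: [0.5526, 0.2577, 0.1871]
tool_rot: [0.119, 0.713, -0.129, 0.679]
ft_force: [0.5, 0.2, -4.1]
grip_width: 0.0494
```

Call:
carry_out([
  [[0.4,0,20,-20,-7],[0.4,0,10,-5,-7],[0.4,0,5,0,-7],[0.4,0,0,0,-5]],
])

```text
time: 5.83
position: [0.5201, 0.3102, 0.1769]
tool_rot: [-0.045, 0.732, 0.042, 0.678]
ft_force: [0.5, -0.5, -4.0]
grip_width: 0.0494
```

```bash
python3 go.py .546 .308 .18 11.3
```

```text
t 5.98 pos [0.5213 0.3082 0.1773] tilt [-0.075 -0.009 -0.997] tool y [-0.114  0.993 -0.001] z [ 0.991  0.113 -0.075]
shift mm [-4.6 -3.  24.2] twist -4.8 width 0.0496 F [ 0.1  0.1 -3.8] q6 -1.35
after twist: shift [-4.6 -5.  23.9]
```

Tilt has built up to about 4° during the fast inward move, so I test whether outward motion recovers it.

Call:
carry_out([
  [[0.4,-6,-3,40,-5],[0.4,-6,0,40,0],[0.4,0,0,20,0]],
])

```text
time: 6.23
position: [0.609, 0.3183, 0.1748]
tool_rot: [-0.073, 0.738, 0.067, 0.667]
ft_force: [0.5, 0.6, -3.4]
grip_width: 0.0498
```

```bash
python3 go.py .546 .308 .18 11.3
```

```text
t 6.38 pos [0.6067 0.3174 0.1735] tilt [-0.103 -0.019 -0.995] tool y [-0.197  0.98   0.002] z [ 0.975  0.196 -0.105]
shift mm [ -0.1   2.7 -61.7] twist 0.1 width 0.0499 F [-1.3  0.6 -3.9] q6 -1.46
after twist: shift [ -0.1   2.6 -61.7]
```

Call:
carry_out([
  [[0.4,0,2,-41,0],[0.4,0,0,-30,0]],
])

```text
time: 6.55
position: [0.5405, 0.3042, 0.1763]
tool_rot: [-0.07, 0.739, 0.064, 0.667]
ft_force: [-1.8, -0.9, -3.9]
grip_width: 0.0498
```

```bash
python3 go.py .546 .308 .18 11.3
```

```text
t 6.7 pos [0.54   0.3043 0.1775] tilt [-0.1   -0.018 -0.995] tool y [-0.191  0.982  0.001] z [ 0.976  0.19  -0.102]
shift mm [-3.2  2.5  6.3] twist -0.3 width 0.0498 F [ 1.3 -0.1 -4.4] q6 -1.44
after twist: shift [-3.2  2.5  6.3]
```

Tilt drifts by about 0.004 rad per loaded row, which fits payload sag. I will use big rows when loaded and let light floor contact straighten the carton. Lowering now.

Call:
carry_out([
  [[0.4,28,2,6,0],[0.4,28,0,5,0],[0.4,22,0,5,0]],
])

```text
time: 6.95
position: [0.5537, 0.3097, 0.1045]
tool_rot: [-0.068, 0.732, 0.065, 0.674]
ft_force: [0.7, 0.4, -3.3]
grip_width: 0.05
```

```bash
python3 go.py .546 .308 .075 11.3
```

```text
t 7.1 pos [0.5517 0.3089 0.1033] tilt [-0.088 -0.014 -0.996] tool y [-0.187  0.982  0.003] z [ 0.978  0.187 -0.089]
shift mm [28.7  0.1 -3.3] twist -0.5 width 0.0498 F [ 0.3 -0.2 -3.7] q6 -1.44
after twist: shift [28.7  0.1 -3.3]
```

Call:
carry_out([
  [[0.4,20,0,2,0],[0.4,7,0,0,0],[0.4,5,0,0,0]],
])

```text
time: 7.35
position: [0.5559, 0.3103, 0.0763]
tool_rot: [-0.067, 0.731, 0.065, 0.676]
ft_force: [0.7, 0.0, -3.7]
grip_width: 0.0498
```

```bash
python3 go.py .546 .308 .075 11.3
```

```text
t 7.5 pos [0.5552 0.31   0.0761] tilt [-0.079 -0.011 -0.997] tool y [-0.186  0.983  0.004] z [ 0.979  0.186 -0.08 ]
shift mm [ 1.9 -0.3 -9.3] twist -0.6 width 0.0498 F [ 0.7 -0.3 -3.8] q6 -1.44
after twist: shift [ 1.9 -0.2 -9.3]
```

Call:
carry_out([
  [[0.4,4,0,0,0],[0.4,4,0,0,0],[0.4,4,0,0,0]],
])

```text
time: 7.75
position: [0.5579, 0.3106, 0.0752]
tool_rot: [-0.067, 0.729, 0.065, 0.678]
ft_force: [-4.1, -2.4, 11.1]
grip_width: 0.0499
```

```bash
python3 go.py .546 .308 .075 11.3
```

```text
t 7.9 pos [0.5577 0.3105 0.0752] tilt [-0.071 -0.009 -0.997] tool y [-0.186  0.982  0.004] z [ 0.98   0.186 -0.071]
shift mm [  1.   -0.3 -11.9] twist -0.5 width 0.0496 F [-2.7 -2.  10.7] q6 -1.44
after twist: shift [  1.   -0.2 -11.9]
```

Call:
carry_out([
  [[0.4,4,0,0,0],[0.4,4,0,0,0],[0.4,4,0,0,0],[0.4,4,0,0,0]],
])

```text
time: 8.23
position: [0.5576, 0.3105, 0.0752]
tool_rot: [-0.067, 0.727, 0.066, 0.68]
ft_force: [-3.5, -1.8, 10.7]
grip_width: 0.0494
```

```bash
python3 go.py .546 .308 .075 11.3
```

```text
t 8.38 pos [0.5576 0.3105 0.0751] tilt [-0.065 -0.009 -0.998] tool y [-0.187  0.982  0.004] z [ 0.98   0.187 -0.066]
shift mm [  0.9  -0.3 -11.8] twist -0.5 width 0.0498 F [-3.4 -1.9 10.9] q6 -1.44
after twist: shift [  0.9  -0.2 -11.8]
```

Call:
carry_out([
  [[0.8,0,0,0,0],[0.8,0,0,0,0],[0.8,0,0,0,0],[0.8,0,0,0,0]],
])

```text
time: 8.72
position: [0.5609, 0.3119, 0.0814]
tool_rot: [-0.066, 0.723, 0.067, 0.684]
ft_force: [-0.3, 0.0, 0.2]
grip_width: 0.0664
```

```bash
python3 go.py .546 .308 .18 11.3
```

```text
t 8.87 pos [0.5602 0.3117 0.0806] tilt [-0.057 -0.006 -0.998] tool y [-0.187  0.982  0.005] z [ 0.981  0.187 -0.057]
shift mm [-98.4  -0.4 -20.4] twist -0.5 width 0.0688 F [-0.2 -0.4  0.3] q6 -1.44
after twist: shift [-98.4  -0.3 -20.4]
```

Call:
carry_out([
  [[0.8,-25,0,0,0],[0.9,-40,0,0,0],[1,-40,0,0,0]],
])

```text
time: 9.12
position: [0.5586, 0.3096, 0.1763]
tool_rot: [-0.069, 0.733, 0.064, 0.674]
ft_force: [0.8, -0.2, 0.0]
grip_width: 0.0763
```

```bash
python3 go.py .6885 -.0085 .19 -19.3;  python3 - <<'E'
from h import *; from rig import robot
im=robot.camera("side")[:,:,::-1].copy()
cv2.imwrite("pics/l2.png",np.hstack([im[170:330,230:430],im[320:480,220:420]]).repeat(2,0).repeat(2,1))
E
```

```text
t 9.27 pos [0.5629 0.311  0.1806] tilt [-0.07  -0.01  -0.998] tool y [-0.187  0.982  0.003] z [ 0.98   0.187 -0.07 ]
shift mm [ -15.  -337.3   62.8] twist 30.0 width 0.0843 F [ 0.  -0.1 -0.1] q6 -1.44
after twist: shift [ -15.  -260.7  223.1]
```

View pics/l2.png

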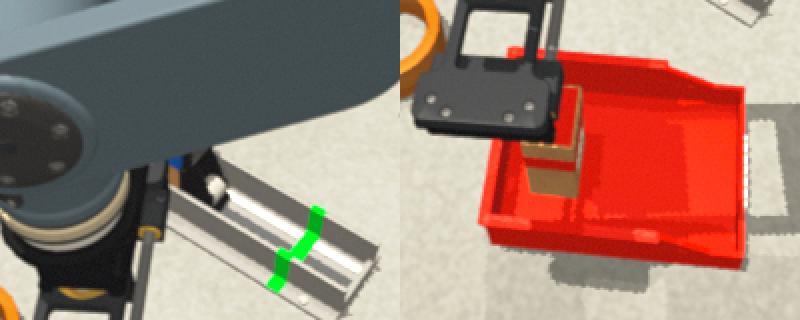

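The carton stands upright on the red bin's floor. Back to the lane front for the second red one.

Call:
carry_out([
  [[1,0,-40,7,0],[1,0,-40,7,0],[1,0,-40,7,0],[1,0,-40,7,0],[1,0,-40,7,0],[1,0,-40,7,0],[1,0,-40,7,0]],
])

```text
time: 9.9
position: [0.6522, 0.0459, 0.1577]
tool_rot: [-0.072, 0.739, 0.073, 0.666]
ft_force: [0.6, -0.2, 0.5]
grip_width: 0.0869
```

Call:
carry_out([
  [[1,0,0,0,7],[1,0,0,0,7],[1,0,0,0,7],[1,0,0,0,7]],
])

```text
time: 10.23
position: [0.65, 0.0323, 0.1462]
tool_rot: [0.095, 0.739, -0.115, 0.657]
ft_force: [-0.4, 0.6, 0.2]
grip_width: 0.0866
```

```bash
python3 go.py .6885 -.0085 .19 -19.3
```

```text
t 10.38 pos [0.6501 0.0332 0.1468] tilt [-0.117 -0.011 -0.993] tool y [ 0.282  0.958 -0.044] z [ 0.952 -0.285 -0.11 ]
shift mm [-47.  -31.   43.7] twist 2.6 width 0.0867 F [ 0.  -0.5 -0.1] q6 -1.38
after twist: shift [-47.  -29.   45.1]
```

Fast swings lower the tool and tilt it. There is plenty of time (10 s of 72 used), so I test slower motion: slow up, then fast down.

Call:
carry_out([
  [[1,-10,-3,5,0.5],[1,-10,-4,5,0.5],[1,-10,-4,5,0.5],[1,-10,-4,5,0.5],[1,-10,-4,5,0.5],[1,-10,-4,5,0],[1,-10,-4,5,0],[1,-10,-4,5,0]],
])

```text
time: 11.05
position: [0.6821, -0.003, 0.2152]
tool_rot: [0.095, 0.746, -0.115, 0.649]
ft_force: [0.7, 0.4, 0.1]
grip_width: 0.0872
```

```bash
python3 go.py .6885 -.0085 .19 -19.3
```

```text
t 11.2 pos [ 0.6827 -0.0033  0.2156] tilt [-0.138 -0.008 -0.99 ] tool y [ 0.293  0.955 -0.048] z [ 0.946 -0.297 -0.129]
shift mm [24.6 -2.  10.3] twist 1.8 width 0.087 F [-0.1  0.3 -0.9] q6 -1.42
after twist: shift [24.6 -1.7 10.4]
```

Call:
carry_out([
  [[1,30,0,0,0],[1,5,0,0,0]],
])

```text
time: 11.37
position: [0.6777, -0.0024, 0.1804]
tool_rot: [0.095, 0.745, -0.114, 0.65]
ft_force: [-2.2, 0.8, -0.5]
grip_width: 0.087
```

```bash
python3 go.py .6885 -.0085 .19 -19.3
```

```text
t 11.52 pos [ 0.6817 -0.003   0.1854] tilt [-0.127 -0.009 -0.992] tool y [ 0.291  0.956 -0.046] z [ 0.948 -0.294 -0.119]
shift mm [-5.4 -3.4  7.5] twist 2.0 width 0.087 F [ 0.6 -0.3  0.1] q6 -1.42
after twist: shift [-5.4 -3.2  7.6]
```

Low poses seemed to drift back (+0.002 rad per row), so I descend around the carton and test idle rows there.

Call:
carry_out([
  [[1,25,-3,8,2],[1,25,0,4,0],[1,25,0,4,0],[1,22,0,3,0]],
])

```text
time: 11.85
position: [0.6964, -0.0129, 0.0967]
tool_rot: [0.106, 0.732, -0.127, 0.661]
ft_force: [0.2, 0.8, 0.8]
grip_width: 0.087
```

```bash
python3 go.py .6885 -.0085 .079 -19.3
```

```text
t 12.0 pos [ 0.6946 -0.0126  0.0956] tilt [-0.108 -0.012 -0.994] tool y [ 0.323  0.945 -0.047] z [ 0.94  -0.326 -0.098]
shift mm [17.1  2.6 -5.5] twist 0.2 width 0.087 F [-0.6  0.4  0.2] q6 -1.39
after twist: shift [17.1  2.6 -5.5]
```

Call:
carry_out([
  [[1,0,0,0,0],[1,0,0,0,0],[1,0,0,0,0],[1,0,0,0,0],[1,0,0,0,0],[1,0,0,0,0]],
])

```text
time: 12.5
position: [0.7006, -0.0126, 0.1059]
tool_rot: [0.105, 0.728, -0.127, 0.665]
ft_force: [-0.2, -0.2, -0.4]
grip_width: 0.0871
```

```bash
python3 go.py .6885 -.0085 .079 -19.3
```

```text
t 12.65 pos [ 0.7003 -0.0126  0.1052] tilt [-0.094 -0.014 -0.995] tool y [ 0.322  0.946 -0.044] z [ 0.942 -0.325 -0.084]
shift mm [ 27.1   1.3 -10.2] twist 0.3 width 0.087 F [ 0.2  0.1 -0.4] q6 -1.39
after twist: shift [ 27.1   1.2 -10.2]
```

Idle rows there do recover tilt (+0.0023 per row) while z creeps up. I keep using that, countering z.

Call:
carry_out([
  [[1,3,0,-2,0],[1,3,0,-2,0],[1,3,0,-2,0],[1,3,0,-2,0],[1,3,0,-2,0],[1,3,0,-2,0],[1,3,0,-2,0],[1,3,0,-2,0]],
])

```text
time: 13.32
position: [0.6804, -0.0073, 0.0795]
tool_rot: [0.106, 0.729, -0.127, 0.664]
ft_force: [-0.3, 0.3, 0.4]
grip_width: 0.0867
```

Call:
carry_out([
  [[1,3,0,-1,0],[1,3,0,-1,0],[1,3,0,-1,0],[1,3,0,-1,0],[1,3,0,-1,0],[1,3,0,-1,0],[1,3,0,-1,0],[1,3,0,-1,0]],
])

```text
time: 13.98
position: [0.6694, -0.0047, 0.0536]
tool_rot: [0.106, 0.729, -0.127, 0.664]
ft_force: [-0.4, -0.4, -0.4]
grip_width: 0.0871
```

```bash
python3 go.py .6885 -.0085 .079 -19.3
```

```text
t 14.13 pos [ 0.6691 -0.0047  0.0536] tilt [-0.097 -0.014 -0.995] tool y [ 0.322  0.946 -0.045] z [ 0.942 -0.325 -0.087]
shift mm [-27.2   1.5  17.3] twist 0.3 width 0.0872 F [-0.2 -0.1  0.4] q6 -1.38
after twist: shift [-27.2   1.6  17.3]
```

Slow rows hold tilt exactly. I go back up to grasp height, grip, and then move slowly.

Call:
carry_out([
  [[1,-5,0,3,0],[1,-5,0,3,0],[1,-5,0,3,0],[1,-5,0,3,0],[1,-4,1,2,0.3]],
])

```text
time: 14.55
position: [0.6868, -0.0086, 0.0786]
tool_rot: [0.107, 0.729, -0.129, 0.664]
ft_force: [0.6, -0.5, -0.5]
grip_width: 0.0868
```

```bash
python3 go.py .6885 -.0085 .079 -19.3
python3 - <<'E'
from h import *; from rig import robot
im=robot.camera("side")[:,:,::-1].copy()
cv2.imwrite("pics/l3.png",im[130:330,220:440].repeat(2,0).repeat(2,1))
E
```

```text
t 14.7 pos [ 0.6865 -0.0082  0.0783] tilt [-0.096 -0.014 -0.995] tool y [ 0.327  0.944 -0.045] z [ 0.94  -0.33  -0.086]
shift mm [-0.9  0.3  1.9] twist -0.0 width 0.0872 F [ 0.2 -0.6  0.3] q6 -1.38
after twist: shift [-0.9  0.3  1.9]
```

View pics/l3.png

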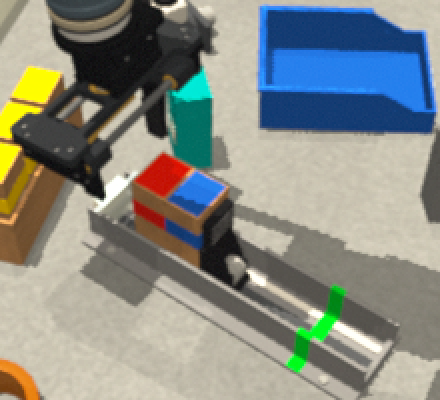

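Run:
```python
from h import *; from rig import robot
m=robot.camera_model("side")
for s in(130,110,90,80,70,50,40): print(s,px(m,[(.5658+.944e-3*s,.0345-.3305e-3*s,.118)]).round(1))
for uv in((301,216.5),(318.5,225)): print(world(m,uv,.118).round(4))
im=cv2.imread("pics/side0.png")
for n,lo,hi in(("red",(0,150,150),(8,255,255)),("blue",(105,120,100),(130,255,255))):
  for k,im in(("0",cv2.imread("pics/side0.png")),("now",robot.camera("side")[:,:,::-1].copy())):
    msk(im,m,lo,hi,.118,.56,.75,-.06,.08)
```

```text
130 [[283.2 207.4]]
110 [[291.2 211.9]]
90 [[299.3 216.5]]
80 [[303.4 218.8]]
70 [[307.6 221.2]]
50 [[316.  225.9]]
40 [[320.2 228.3]]
[0.6476 0.0038 0.118 ]
[0.6091 0.0145 0.118 ]
[[0.6762999892234802, 0.019700000062584877], [0.7121000289916992, 0.007000000216066837], [0.696399986743927, -0.03759999945759773], [0.6604999899864197, -0.024900000542402267]] c [ 0.6863 -0.0089] size mm [47.3 38. ]
[[0.636900007724762, 0.03350000083446503], [0.6722999811172485, 0.0210999995470047], [0.656499981880188, -0.023800000548362732], [0.6212000250816345, -0.01140000019222498]] c [0.6467 0.0048] size mm [47.5 37.5]
[[0.6018000245094299, 0.043699998408555984], [0.6344000101089478, 0.032499998807907104], [0.6198999881744385, -0.009600000455975533], [0.5873000025749207, 0.0015999999595806003]] c [0.6108 0.017 ] size mm [44.6 34.5]
[[0.6001999974250793, 0.04410000145435333], [0.6330999732017517, 0.03280000016093254], [0.6187000274658203, -0.009200000204145908], [0.5856999754905701, 0.002099999925121665]] c [0.6094 0.0174] size mm [44.4 34.8]
```

The rest did not slide. The second red is still at about (0.648, 0.005), 40 mm behind the stop. I shift back along the lane to it.

Call:
carry_out([
  [[1,0,0,-5,0],[1,0,0,-5,0],[1,0,0,-5,0],[1,0,0,-5,0],[1,0,0,-5,0],[1,0,0,-5,0],[1,0,0,-5,0],[1,0,0,-2,0]],
])

```text
time: 15.52
position: [0.644, 0.0062, 0.0794]
tool_rot: [0.107, 0.732, -0.128, 0.661]
ft_force: [-0.0, -0.0, 0.1]
grip_width: 0.087
```

```bash
python3 go.py .648 .005 .079 -19.3
```

```text
t 15.67 pos [0.6451 0.0058 0.0794] tilt [-0.103 -0.013 -0.995] tool y [ 0.326  0.944 -0.046] z [ 0.94  -0.329 -0.093]
shift mm [0.1 0.2 3. ] twist -0.0 width 0.0869 F [-0.7  0.2  0.2] q6 -1.37
after twist: shift [0.1 0.2 3. ]
```

Call:
carry_out([
  [[0.4,2,0,1,0],[0.4,1,0,0,0],[0.4,0,0,0,0],[0.4,0,0,0,0],[0.4,0,0,0,0],[0.4,0,0,0,0],[0.4,0,0,0,0],[0.4,0,0,0,0]],
])

```text
time: 16.33
position: [0.6477, 0.0044, 0.0758]
tool_rot: [0.107, 0.731, -0.129, 0.662]
ft_force: [0.2, -0.1, -0.7]
grip_width: 0.0497
```

```bash
python3 go.py .648 .005 .2 -19.3
```

```text
t 16.48 pos [0.6477 0.0044 0.0758] tilt [-0.1   -0.014 -0.995] tool y [ 0.327  0.944 -0.046] z [ 0.94 -0.33 -0.09]
shift mm [-123.6   -5.1  -11.1] twist -0.0 width 0.0502 F [ 0.1  0.  -0.5] q6 -1.37
after twist: shift [-123.6   -5.1  -11.1]
```

Call:
carry_out([
  [[0.4,-8,0,-1,0],[0.4,-12,-1,-1,0],[0.4,-12,0,-1,0],[0.4,-12,-1,-1,0],[0.4,-12,0,-1,0],[0.4,-12,-1,-1,0],[0.4,-12,0,-1,0],[0.4,-12,-1,-1,0]],
])

```text
time: 17.15
position: [0.6467, 0.0046, 0.1736]
tool_rot: [0.107, 0.732, -0.129, 0.661]
ft_force: [1.9, -0.5, -4.0]
grip_width: 0.0497
```

Call:
carry_out([
  [[0.4,-12,0,-1,0],[0.4,-12,-1,-1,0],[0.4,-12,0,-1,0]],
])

```text
time: 17.4
position: [0.645, 0.0057, 0.2156]
tool_rot: [0.107, 0.732, -0.129, 0.66]
ft_force: [-0.4, 0.0, -3.4]
grip_width: 0.0503
```

```bash
python3 go.py .468 .2925 .2 11.3
```

```text
t 17.55 pos [0.6464 0.0057 0.2158] tilt [-0.102 -0.013 -0.995] tool y [ 0.327  0.944 -0.046] z [ 0.94  -0.33  -0.091]
shift mm [  30.   213.1 -260.7] twist -30.5 width 0.0498 F [ 0.3  0.  -3.6] q6 -1.38
after twist: shift [  30.   316.  -116.5]
```

Slow motion keeps the tilt constant. Swinging to the red bin.

Call:
carry_out([
  [[0.4,1,9,-11,0],[0.4,0,9,-11,0],[0.4,1,9,-11,0],[0.4,0,9,-11,0],[0.4,1,9,-11,0],[0.4,0,9,-11,0],[0.4,1,9,-11,0],[0.4,0,9,-11,0]],
])

```text
time: 18.22
position: [0.5758, 0.112, 0.2125]
tool_rot: [0.107, 0.735, -0.129, 0.657]
ft_force: [0.4, 0.6, -4.3]
grip_width: 0.0499
```

Call:
carry_out([
  [[0.4,1,9,-11,0],[0.4,0,9,-11,0],[0.4,1,9,-11,0],[0.4,0,9,-11,0],[0.4,1,9,-11,0],[0.4,0,9,-11,0],[0.4,1,9,-11,0],[0.4,0,9,-11,0]],
])

```text
time: 18.88
position: [0.5094, 0.2202, 0.215]
tool_rot: [0.107, 0.735, -0.128, 0.657]
ft_force: [0.1, 0.7, -4.0]
grip_width: 0.0498
```

```bash
python3 go.py .468 .2925 .2 11.3
```

```text
t 19.03 pos [0.5096 0.2202 0.2153] tilt [-0.112 -0.012 -0.994] tool y [ 0.324  0.945 -0.048] z [ 0.939 -0.327 -0.102]
shift mm [ 19.   55.6 -61.2] twist -30.3 width 0.0499 F [ 0.1 -1.4 -3.4] q6 -1.04
after twist: shift [ 19.   78.9 -24.8]
```

I skip the twist, since turning about a tilted axis would tip the carton and it fits as it is. Continuing, then down.

Call:
carry_out([
  [[0.4,1,11,-12,0],[0.4,0,11,-12,0],[0.4,1,11,-12,0],[0.4,0,11,-12,0],[0.4,1,11,-12,0],[0.4,6,0,1,0],[0.4,12,0,1,0],[0.4,12,1,1,0]],
])

```text
time: 19.7
position: [0.4772, 0.2912, 0.1869]
tool_rot: [0.108, 0.729, -0.129, 0.663]
ft_force: [-0.5, 0.2, -4.0]
grip_width: 0.0499
```

Call:
carry_out([
  [[0.4,12,0,1,0],[0.4,12,1,1,0],[0.4,12,0,1,0],[0.4,12,1,1,0],[0.4,12,0,1,0],[0.4,12,1,1,0],[0.4,10,0,1,0]],
])

```text
time: 20.28
position: [0.4843, 0.2844, 0.0992]
tool_rot: [0.108, 0.726, -0.132, 0.666]
ft_force: [0.2, 0.4, -4.2]
grip_width: 0.0497
```

```bash
python3 go.py .468 .2925 .072 -19.3
```

```text
t 20.43 pos [0.4833 0.2844 0.0994] tilt [-0.092 -0.019 -0.996] tool y [ 0.333  0.942 -0.049] z [ 0.938 -0.336 -0.08 ]
shift mm [ 28.6   3.9 -14.9] twist -0.4 width 0.0496 F [-0.7  0.  -3.6] q6 -0.91
after twist: shift [ 28.6   4.  -14.8]
```

Call:
carry_out([
  [[0.4,6,1,-4,0],[0.4,6,1,-4,0],[0.4,6,1,-3,0],[0.4,5,0,-2,0],[0.4,3,0,0,0],[0.4,3,0,0,0]],
])

```text
time: 20.93
position: [0.4709, 0.2927, 0.0722]
tool_rot: [0.109, 0.725, -0.131, 0.668]
ft_force: [0.2, 0.0, -3.6]
grip_width: 0.0501
```

```bash
python3 go.py .468 .2925 .072 -19.3
```

```text
t 21.08 pos [0.4713 0.2925 0.0724] tilt [-0.084 -0.017 -0.996] tool y [ 0.334  0.942 -0.044] z [ 0.939 -0.336 -0.074]
shift mm [ 0.7 -1.1 -3.1] twist -0.4 width 0.0496 F [ 1.  -0.3 -3.2] q6 -0.89
after twist: shift [ 0.7 -1.1 -3.1]
```

Call:
carry_out([
  [[0.4,2,0,0,0],[0.4,2,0,0,0],[0.4,2,0,0,0],[0.4,2,0,0,0]],
])

```text
time: 21.42
position: [0.4734, 0.2918, 0.0716]
tool_rot: [0.109, 0.723, -0.131, 0.67]
ft_force: [-2.3, -0.8, 8.6]
grip_width: 0.0499
```

```bash
python3 go.py .468 .2925 .072 -19.3
```

```text
t 21.57 pos [0.4733 0.2919 0.0716] tilt [-0.08  -0.017 -0.997] tool y [ 0.332  0.942 -0.043] z [ 0.94  -0.335 -0.069]
shift mm [-0.  -1.2 -5.3] twist -0.3 width 0.05 F [-2.8 -1.5  8.9] q6 -0.89
after twist: shift [-0.  -1.2 -5.3]
```

Call:
carry_out([
  [[0.8,0,0,0,0],[0.8,0,0,0,0],[0.8,0,0,0,0],[0.8,0,0,0,0],[0.8,-6,0,-1,0],[0.8,-12,0,-1,0],[0.8,-12,0,-1,0],[0.9,-12,-1,-1,0]],
])

```text
time: 22.23
position: [0.4731, 0.2929, 0.1158]
tool_rot: [0.109, 0.723, -0.131, 0.669]
ft_force: [-0.1, -0.1, 1.3]
grip_width: 0.0719
```

Call:
carry_out([
  [[1,-12,0,-1,0],[1,-12,-1,-1,0],[1,-12,0,-1,0],[1,-12,-1,-1,0],[1,-12,0,-1,0],[1,-10,0,0,0]],
])

```text
time: 22.73
position: [0.473, 0.2941, 0.1913]
tool_rot: [0.11, 0.723, -0.131, 0.67]
ft_force: [0.8, -0.3, 0.3]
grip_width: 0.0867
```

```bash
python3 go.py .612 .0175 .18 -19.3
python3 - <<'E'
from h import *; from rig import robot
for n in("top","side"):
    m=robot.camera_model(n); im=robot.camera(n)[:,:,::-1].copy()
    try: msk(im,m,(105,120,100),(130,255,255),.118,.56,.75,-.06,.08)
    except Exception as e: print(n,e)
cv2.imwrite("pics/l4.png",np.hstack([im[150:350,230:430],im[280:480,220:420]]).repeat(2,0).repeat(2,1))
E
```

```text
t 22.88 pos [0.4736 0.2942 0.191 ] tilt [-0.078 -0.016 -0.997] tool y [ 0.334  0.942 -0.041] z [ 0.94  -0.336 -0.068]
shift mm [   4.7 -214.   223.7] twist -0.4 width 0.0871 F [-0.3 -0.2 -0.4] q6 -0.89
after twist: shift [   4.7 -215.4  222.3]
[[0.6697999835014343, 0.021700000390410423], [0.7013999819755554, 0.01080000028014183], [0.6870999932289124, -0.030700000002980232], [0.6554999947547913, -0.01979999989271164]] c [ 0.6785 -0.0045] size mm [43.9 33.4]
[[0.6668000221252441, 0.0210999995470047], [0.699400007724762, 0.010200000368058681], [0.6852999925613403, -0.032099999487400055], [0.6528000235557556, -0.021299999207258224]] c [ 0.6761 -0.0055] size mm [44.6 34.3]
```

View pics/l4.png

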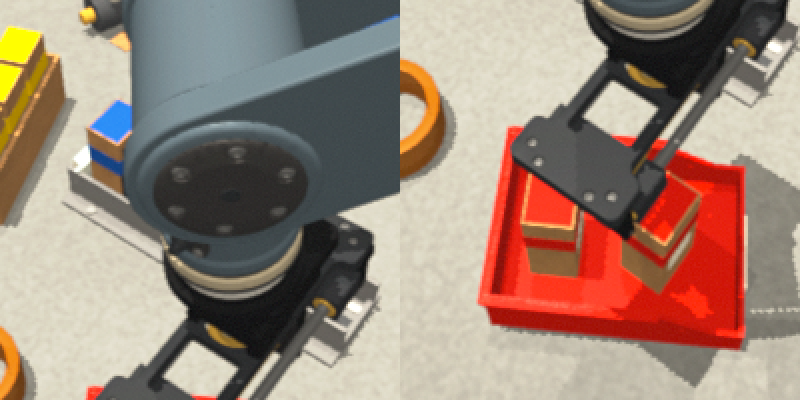

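Both reds stand upright in the red bin. Blue has slid with the pusher to about (0.678, -0.005). Returning to the lane.

Call:
carry_out([
  [[1,0,-9,12,0],[1,0,-9,12,0],[1,0,-9,12,0],[1,0,-9,12,0],[1,0,-9,12,0],[1,0,-9,12,0],[1,0,-9,12,0],[1,0,-9,12,0]],
])

```text
time: 23.65
position: [0.5359, 0.1881, 0.1778]
tool_rot: [0.106, 0.729, -0.132, 0.663]
ft_force: [0.2, 0.5, 0.1]
grip_width: 0.0869
```

Call:
carry_out([
  [[1,0,-9,12,0],[1,0,-9,12,0],[1,0,-9,12,0],[1,0,-9,12,0],[1,0,-9,12,0],[1,0,-9,12,0],[1,0,-9,12,0],[1,0,-9,12,0]],
])

```text
time: 24.32
position: [0.6057, 0.0767, 0.1684]
tool_rot: [0.106, 0.731, -0.133, 0.66]
ft_force: [-0.2, -0.3, 0.3]
grip_width: 0.0871
```

```bash
cat > blue.py <<'E'
from h import *; from rig import robot
for n in("top","side"):
    m=robot.camera_model(n); im=robot.camera(n)[:,:,::-1].copy()
    try: msk(im,m,(105,120,100),(130,255,255),.118,.56,.75,-.06,.08)
    except Exception as e: print(n,e)
E
python3 go.py .68 -.006 .18 -19.3; python3 blue.py
```

```text
t 24.47 pos [0.6057 0.0768 0.1683] tilt [-0.105 -0.02  -0.994] tool y [ 0.334  0.941 -0.054] z [ 0.937 -0.337 -0.092]
shift mm [-17.8 -53.8  96.4] twist -0.5 width 0.0872 F [0.9 0.7 0.2] q6 -1.26
after twist: shift [-17.8 -54.7  96. ]
[[0.6682000160217285, 0.022299999371170998], [0.7016000151634216, 0.010700000450015068], [0.6872000098228455, -0.030799999833106995], [0.6536999940872192, -0.019099999219179153]] c [ 0.6777 -0.0042] size mm [43.9 35.4]
[[0.6607999801635742, -0.006300000008195639], [0.671999990940094, -0.009999999776482582], [0.6668999791145325, -0.025299999862909317], [0.6556000113487244, -0.02160000056028366]] c [ 0.6638 -0.0158] size mm [16.1 11.9]
```

Call:
carry_out([
  [[1,-1,-7,12,0],[1,-1,-7,12,0],[1,-1,-7,12,0],[1,-1,-7,12,0],[1,0,-7,12,0],[1,0,-7,11,0],[1,0,-6,10,0],[1,0,-5,8,0]],
])

```text
time: 25.23
position: [0.6764, -0.0052, 0.168]
tool_rot: [0.104, 0.732, -0.131, 0.661]
ft_force: [-0.3, 0.1, -0.5]
grip_width: 0.0867
```

```bash
python3 go.py .677 -.0045 .077 -19.3; python3 blue.py
```

```text
t 25.38 pos [ 0.6755 -0.0044  0.1677] tilt [-0.106 -0.02  -0.994] tool y [ 0.326  0.944 -0.054] z [ 0.939 -0.33  -0.093]
shift mm [90.   5.4  9.9] twist -0.0 width 0.0871 F [ 0.4  0.8 -0.7] q6 -1.38
after twist: shift [90.   5.3  9.9]
top max() iterable argument is empty
[[0.6672000288963318, 0.021400000900030136], [0.6995000243186951, 0.010599999688565731], [0.6855000257492065, -0.03150000050663948], [0.6531000137329102, -0.02070000022649765]] c [ 0.6763 -0.005 ] size mm [44.4 34.2]
```

Descending over blue and gripping.

Call:
carry_out([
  [[1,12,0,1,0],[1,12,1,1,0],[1,12,0,1,0],[1,12,1,1,0],[1,12,0,1,0],[1,12,1,1,0],[1,10,0,1,0],[1,6,1,1,0]],
])

```text
time: 26.15
position: [0.6707, 0.0009, 0.0711]
tool_rot: [0.102, 0.734, -0.128, 0.659]
ft_force: [-0.0, 0.0, 0.3]
grip_width: 0.0872
```

```bash
python3 go.py .677 -.0045 .077 -19.3
```

```text
t 26.3 pos [0.6714 0.0009 0.0724] tilt [-0.108 -0.019 -0.994] tool y [ 0.32   0.946 -0.053] z [ 0.941 -0.323 -0.096]
shift mm [-5.1 -3.6  6.6] twist 0.3 width 0.0869 F [-0.3 -0.1 -0.1] q6 -1.37
after twist: shift [-5.1 -3.5  6.6]
```

Call:
carry_out([
  [[1,-4,-3,4,0],[0.4,0,0,0,0],[0.4,0,0,0,0],[0.4,0,0,0,0],[0.4,0,0,0,0],[0.4,0,0,0,0],[0.4,0,0,0,0],[0.4,0,0,0,0]],
])

```text
time: 26.97
position: [0.6791, -0.0051, 0.0816]
tool_rot: [0.102, 0.73, -0.129, 0.664]
ft_force: [-0.4, -0.2, -0.9]
grip_width: 0.0495
```

```bash
python3 go.py .5256 -.2863 .21 -19.3
```

```text
t 27.12 pos [ 0.6792 -0.0051  0.0816] tilt [-0.098 -0.022 -0.995] tool y [ 0.321  0.946 -0.052] z [ 0.942 -0.324 -0.086]
shift mm [-106.6 -321.9  -64.6] twist 0.3 width 0.0497 F [ 0.2 -1.4  1.5] q6 -1.38
after twist: shift [-106.6 -322.3  -62.8]
```

Call:
carry_out([
  [[0.4,-8,0,-1,0],[0.4,-12,-1,-1,0],[0.4,-12,0,-1,0],[0.4,-12,-1,-1,0],[0.4,-12,0,-1,0],[0.4,-12,-1,-1,0],[0.4,-12,0,-1,0],[0.4,-12,-1,-1,0]],
])

```text
time: 27.78
position: [0.6774, -0.0031, 0.1775]
tool_rot: [0.103, 0.732, -0.128, 0.661]
ft_force: [1.5, -0.4, -3.7]
grip_width: 0.0498
```

Call:
carry_out([
  [[0.4,-12,0,-1,0],[0.4,-12,-1,-1,0],[0.4,-12,0,-1,0],[0.4,-8,0,0,0]],
])

```text
time: 28.12
position: [0.6768, -0.0011, 0.2301]
tool_rot: [0.103, 0.732, -0.128, 0.661]
ft_force: [0.1, -0.1, -4.7]
grip_width: 0.0498
```

```bash
python3 go.py .5256 -.2863 .21 -19.3
```

```text
t 28.27 pos [ 0.6774 -0.0014  0.2289] tilt [-0.103 -0.018 -0.994] tool y [ 0.32   0.946 -0.051] z [ 0.942 -0.324 -0.092]
shift mm [  39.7 -317.2  -49. ] twist 0.3 width 0.05 F [-0.2  0.9 -4.2] q6 -1.39
after twist: shift [  39.7 -317.5  -47.1]
```

Call:
carry_out([
  [[0.4,1,-9,-1,0],[0.4,1,-13,-2,0],[0.4,1,-13,-2,0],[0.4,1,-13,-2,0],[0.4,1,-13,-2,0],[0.4,1,-13,-2,0],[0.4,1,-13,-2,0],[0.4,1,-13,-2,0]],
])

```text
time: 28.93
position: [0.6215, -0.0989, 0.2219]
tool_rot: [0.103, 0.736, -0.127, 0.657]
ft_force: [0.7, -0.2, -5.1]
grip_width: 0.0491
```

Call:
carry_out([
  [[0.4,1,-13,-2,0],[0.4,1,-13,-2,0],[0.4,1,-13,-2,0],[0.4,1,-13,-2,0],[0.4,1,-13,-2,0],[0.4,1,-13,-2,0],[0.4,1,-13,-2,0],[0.4,1,-13,-2,0]],
])

```text
time: 29.6
position: [0.5666, -0.2036, 0.2218]
tool_rot: [0.103, 0.735, -0.128, 0.658]
ft_force: [-0.5, 0.0, -3.1]
grip_width: 0.0498
```

```bash
python3 go.py .5256 -.2863 .2 -19.3
```

```text
t 29.75 pos [ 0.5667 -0.2036  0.2218] tilt [-0.114 -0.016 -0.993] tool y [ 0.322  0.945 -0.052] z [ 0.94  -0.326 -0.103]
shift mm [ 27.7 -90.3  -9.5] twist 0.2 width 0.0496 F [ 0.   0.7 -4.3] q6 -1.71
after twist: shift [ 27.7 -90.4  -9.2]
```

Call:
carry_out([
  [[0.4,1,-13,-1,0],[0.4,1,-13,-1,0],[0.4,1,-13,-1,0],[0.4,1,-13,-1,0],[0.4,1,-13,-1,0],[0.4,1,-13,-1,0],[0.4,1,-10,-1,0],[0.4,6,0,1,0]],
])

```text
time: 30.42
position: [0.5294, -0.2927, 0.2146]
tool_rot: [0.103, 0.734, -0.128, 0.659]
ft_force: [-0.5, -0.2, -3.9]
grip_width: 0.0499
```

Call:
carry_out([
  [[0.4,12,0,1,0],[0.4,12,1,1,0],[0.4,12,0,1,0],[0.4,12,1,1,0],[0.4,12,0,1,0],[0.4,12,1,1,0],[0.4,12,0,1,0],[0.4,12,1,1,0]],
])

```text
time: 31.08
position: [0.5289, -0.2953, 0.1133]
tool_rot: [0.105, 0.732, -0.129, 0.661]
ft_force: [0.4, 0.0, -3.9]
grip_width: 0.0496
```

```bash
python3 go.py .5256 -.2863 .0776 -19.3
```

```text
t 31.23 pos [ 0.5279 -0.2944  0.113 ] tilt [-0.107 -0.014 -0.994] tool y [ 0.325  0.945 -0.048] z [ 0.94  -0.328 -0.097]
shift mm [35.3  8.7 -1.4] twist 0.1 width 0.0501 F [ 0.6  0.7 -4.5] q6 -1.85
after twist: shift [35.3  8.7 -1.4]
```

Call:
carry_out([
  [[0.4,10,2,1,0],[0.4,8,2,0,0],[0.4,6,2,0,0],[0.4,4,1,0,0],[0.4,3,0,0,0],[0.4,3,0,0,0],[0.4,2,0,0,0]],
])

```text
time: 31.82
position: [0.5305, -0.2899, 0.0775]
tool_rot: [0.105, 0.73, -0.13, 0.662]
ft_force: [-0.2, 1.4, 12.3]
grip_width: 0.0497
```

```bash
python3 go.py .5256 -.2863 .0776 -19.3
```

```text
t 31.97 pos [ 0.5305 -0.2897  0.0776] tilt [-0.1   -0.019 -0.995] tool y [ 0.325  0.945 -0.05 ] z [ 0.941 -0.328 -0.089]
shift mm [ 0.4  1.6 -5.8] twist 0.1 width 0.0496 F [ 0.2 -0.3  0.3] q6 -1.83
after twist: shift [ 0.4  1.6 -5.8]
```

Call:
carry_out([
  [[0.8,0,0,0,0],[0.8,0,0,0,0],[0.8,0,0,0,0],[0.8,0,0,0,0],[0.8,-6,0,-1,0],[0.8,-12,0,-1,0],[0.8,-12,-1,-1,0],[0.8,-12,0,-1,0]],
])

```text
time: 32.63
position: [0.5307, -0.2896, 0.1228]
tool_rot: [0.104, 0.73, -0.13, 0.663]
ft_force: [0.2, -1.5, -0.1]
grip_width: 0.0691
```

Call:
carry_out([
  [[0.8,-12,-1,-1,0],[0.8,-12,0,-1,0],[0.8,-12,-1,-1,0],[0.8,-12,0,-1,0],[0.8,-12,0,-1,0],[0.8,-10,0,0,0]],
])

```text
time: 33.13
position: [0.5335, -0.2887, 0.2044]
tool_rot: [0.103, 0.728, -0.131, 0.665]
ft_force: [0.2, -0.7, -0.2]
grip_width: 0.0699
```

```bash
python3 go.py .6743 -.0035 .18 -19.3
python3 - <<'E'
from h import *; from rig import robot
ims={n:robot.camera(n)[:,:,::-1].copy() for n in("top","side")}
m=robot.camera_model("side")
A=cv2.resize(ims["side"][110:350,230:450],None,fx=2.2,fy=2.2,interpolation=2)[:520]
mt=robot.camera_model("top")
B=grid(rect(ims["top"],mt,.108,.44,.74,-.06,.1,1.7),.74,.1,1.7)
print(A.shape,B.shape)
o=np.zeros((520,A.shape[1]+B.shape[1],3),np.uint8);o[:A.shape[0],:A.shape[1]]=A;o[:B.shape[0],A.shape[1]:]=B
cv2.imwrite("pics/p1.png",o)
E
```

```text
t 33.28 pos [ 0.534  -0.2891  0.2038] tilt [-0.093 -0.026 -0.995] tool y [ 0.324  0.944 -0.055] z [ 0.941 -0.328 -0.079]
shift mm [  3.2 316.5  40.3] twist 0.1 width 0.0701 F [ 0.7 -0.2 -0.3] q6 -1.85
after twist: shift [  3.2 316.6  39.8]
(520, 484, 3) (510, 272, 3)
```

View pics/p1.png

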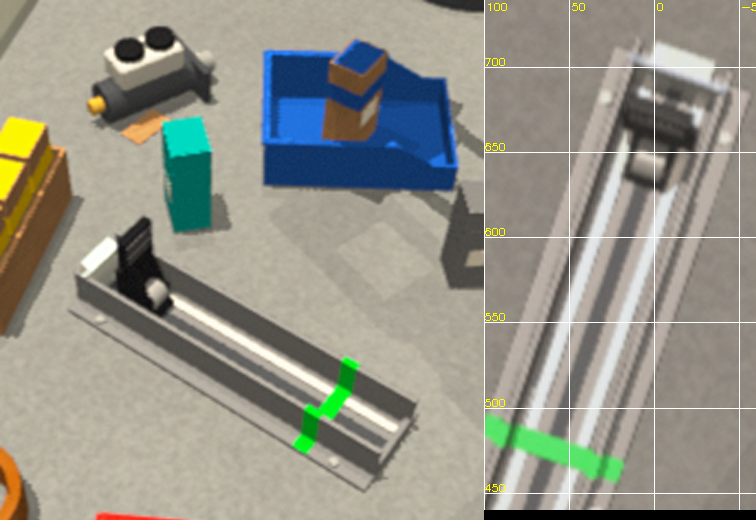

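Blue is standing in the blue bin, and the paddle is fully forward by the stop at about (0.68, 0). Going to the pull tab.

Call:
carry_out([
  [[0.8,0,9,1,0],[0.8,0,13,1,0],[0.8,0,13,2,0],[0.8,0,13,1,0],[0.8,0,13,2,0],[0.8,0,13,1,0],[0.8,0,13,2,0],[0.8,0,13,1,0]],
])

```text
time: 34.05
position: [0.577, -0.1871, 0.1901]
tool_rot: [0.105, 0.732, -0.13, 0.661]
ft_force: [0.1, -0.2, -0.0]
grip_width: 0.0698
```

Call:
carry_out([
  [[0.8,0,13,2,0],[0.8,0,13,1,0],[0.8,0,13,2,0],[0.8,0,13,1,0],[0.8,0,13,2,0],[0.8,0,13,1,0],[0.8,0,13,2,0],[0.8,0,13,1,0]],
])

```text
time: 34.72
position: [0.6273, -0.0811, 0.1832]
tool_rot: [0.105, 0.732, -0.129, 0.661]
ft_force: [0.6, 0.3, -0.2]
grip_width: 0.0694
```

```bash
python3 go.py .6696 -.0019 .16 -19.3
```

```text
t 34.87 pos [ 0.6268 -0.0812  0.1831] tilt [-0.104 -0.018 -0.994] tool y [ 0.322  0.945 -0.051] z [ 0.941 -0.325 -0.093]
shift mm [17.1 89.9 16.6] twist 0.2 width 0.0699 F [-0.9  0.   0. ] q6 -1.51
after twist: shift [17.1 90.  16.3]
```

Call:
carry_out([
  [[0.8,0,13,2,0],[0.8,0,13,3,0],[0.8,1,13,3,0],[0.8,1,13,3,0],[0.8,1,13,2,0],[0.8,1,12,2,0],[0.8,1,9,1,0],[0.8,1,4,0,0]],
])

```text
time: 35.53
position: [0.6748, 0.0043, 0.1698]
tool_rot: [0.105, 0.731, -0.13, 0.661]
ft_force: [-0.1, -0.3, 0.6]
grip_width: 0.0695
```

```bash
python3 go.py .6696 -.0019 .077 -19.3
```

```text
t 35.68 pos [0.6739 0.0028 0.1699] tilt [-0.105 -0.019 -0.994] tool y [ 0.326  0.944 -0.052] z [ 0.94  -0.329 -0.093]
shift mm [92.9 -1.   6.1] twist -0.0 width 0.0697 F [ 0.5 -0.6 -0.5] q6 -1.37
after twist: shift [92.9 -1.   6.1]
```

Call:
carry_out([
  [[0.8,12,0,0,0],[0.8,12,0,1,0],[0.8,12,0,1,0],[0.8,12,0,1,0],[0.8,12,0,1,0],[0.8,12,0,1,0],[0.8,9,0,1,0]],
])

```text
time: 36.27
position: [0.6694, -0.0059, 0.0831]
tool_rot: [0.106, 0.731, -0.133, 0.661]
ft_force: [-0.7, -0.4, 0.3]
grip_width: 0.0698
```

```bash
python3 go.py .6696 -.0019 .077 -19.3
python3 - <<'E'
from h import *; from rig import robot
im=robot.camera("side")[:,:,::-1].copy()
cv2.imwrite("pics/p2.png",cv2.resize(im[150:270,230:350],None,fx=4,fy=4,interpolation=2))
E
```

```text
t 36.42 pos [ 0.6696 -0.0056  0.0837] tilt [-0.104 -0.02  -0.994] tool y [ 0.331  0.942 -0.054] z [ 0.938 -0.334 -0.091]
shift mm [ 6.6  3.8 -0.6] twist -0.3 width 0.0697 F [-0.1 -0.5 -0.7] q6 -1.37
after twist: shift [ 6.6  3.8 -0.6]
```

View pics/p2.png

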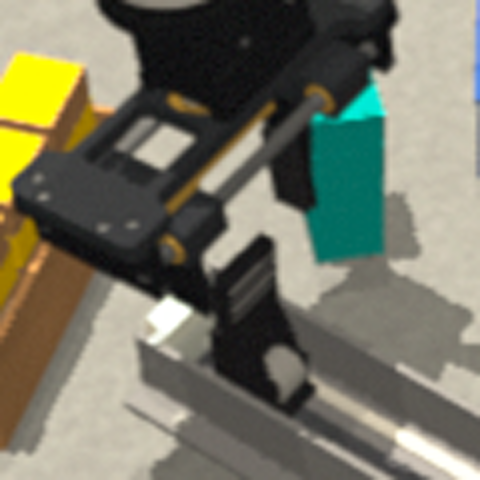

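Run:
```python
from h import *; from rig import robot
m=robot.camera_model("side")
print(px(m,[(.6696,-.0056,.0837),(.679,-.0052,.108),(.6696,-.0019,.108)]).round(1))
w=world(m,(230+241/4,150+256/4),.108); print(w)
d=w[:2]-[.5658,.0345]; print("s",d@[.944,-.3305],"lat",d@[.3305,.944])
```

```text
[[292.7 222. ]
 [287.5 213.1]
 [291.5 215.3]]
[ 0.6729971  -0.00446405  0.108     ]
s 0.11407167960056233 lat -0.001353426689666381
```

The tab is at s≈114 mm, as expected, and the pads are within 2 mm of its middle. I lower 5 mm and grip.

Call:
carry_out([
  [[0.8,3,2,0,0],[0.6,3,1,0,0],[0.3,0,0,0,0],[0.3,0,0,0,0],[0.3,0,0,0,0],[0.3,0,0,0,0],[0.3,0,0,0,0],[0.3,0,0,0,0]],
], force=40)

```text
time: 37.13
position: [0.6745, -0.0024, 0.0827]
tool_rot: [0.106, 0.727, -0.132, 0.665]
ft_force: [0.7, 1.5, 0.7]
grip_width: 0.0319
```

```bash
python3 go.py .4627 .0706 .079 -19.3
```

```text
t 37.28 pos [ 0.6744 -0.0024  0.0825] tilt [-0.093 -0.022 -0.995] tool y [ 0.33   0.943 -0.052] z [ 0.939 -0.333 -0.08 ]
shift mm [  21.6   -0.9 -223. ] twist -0.2 width 0.0272 F [ 0.9 -0.8 -0.6] q6 -1.37
after twist: shift [  21.6    0.  -223. ]
```

The fingers closed to 27 mm, so the tab (40 mm) is not between the pads. I need to look.

Run:
```python
from h import *; from rig import robot
im=robot.camera("side")[:,:,::-1].copy()
m=robot.camera_model("side")
u=np.array([.944,-.3305,0]);v=np.array([.3305,.944,0]);o=np.array([.5658,.0345,0])
c=cv2.resize(im[150:270,230:350],None,fx=5,fy=5,interpolation=2)
P=[o+s*u+l*v+[0,0,z] for s in(.12,.11) for l in(-.02,.02) for z in(.072,.108)]+[(.6744,-.0024,.0825)]
for i,p in enumerate(px(m,P)): cv2.circle(c,tuple(int(k) for k in (p-[230,150])*5),3,(0,0,255) if i<4 else (0,255,255) if i<8 else (255,0,255),-1)
cv2.imwrite("pics/p3.png",c)
```

```text
(no output)
```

View pics/p3.png

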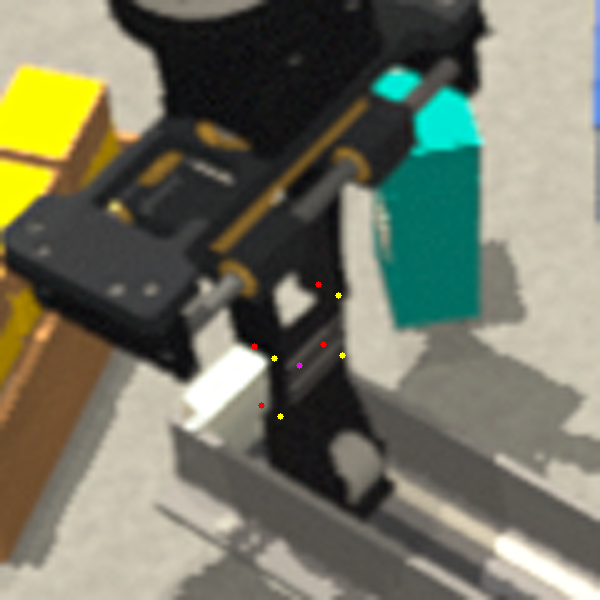

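Run:
```python
from h import *; from rig import robot
m=robot.camera_model("side")
def tips(p,y,h,off=0): 
    return px(m,[np.array(p)+np.array(y)*h*k for k in(1,-1)]).round(1).tolist()
print("l3 seen near 267.5,232.5 far 297.5,198.5",[tips((.6865,-.0082,.0783),(.327,.944,-.045),h) for h in(.0435,.0585)])
print("p2 seen near 281,228 far 305,201.5",[tips((.6696,-.0056,.0837),(.331,.942,-.054),h) for h in(.035,.050)])
print("l1 near 270,172",[tips((.6913,-.0091,.2096),(.331,.944,-.003),h) for h in(.025,.04)])
```

```text
l3 seen near 267.5,232.5 far 297.5,198.5 [[[271.6, 235.1], [298.5, 207.4]], [[266.7, 240.2], [302.9, 202.8]]]
p2 seen near 281,228 far 305,201.5 [[[281.7, 233.6], [303.3, 210.9]], [[276.8, 238.6], [307.8, 206.2]]]
l1 near 270,172 [[[269.6, 180.7], [287.2, 165.1]], [[264.2, 185.5], [292.3, 160.5]]]
```

The tab occludes the fingertips and the paddle has moved back a few mm, so the fingers are in front of it. I open, move back 13 mm and a bit lower, then grip again.

Call:
carry_out([
  [[0.8,0,0,0,0],[0.8,0,0,0,0],[0.8,0,0,0,0],[0.8,0,0,0,0],[0.8,0,0,0,0],[0.8,0,0,0,0],[0.8,0,0,0,0],[0.8,0,0,0,0]],
])

```text
time: 38.0
position: [0.6743, -0.0025, 0.0822]
tool_rot: [0.106, 0.727, -0.132, 0.665]
ft_force: [0.3, 0.2, -0.1]
grip_width: 0.0674
```

```bash
python3 go.py .6621 .0008 .076 -19.3
```

```text
t 38.15 pos [ 0.6743 -0.0025  0.0823] tilt [-0.093 -0.022 -0.995] tool y [ 0.33   0.943 -0.052] z [ 0.939 -0.333 -0.081]
shift mm [  7.3  -0.6 -12. ] twist -0.2 width 0.0691 F [ 0.2  0.2 -0.4] q6 -1.37
after twist: shift [  7.3  -0.5 -12. ]
```

Call:
carry_out([
  [[0.8,1,0,-4,0],[0.8,2,0,-4,0],[0.8,2,0,-4,0],[0.8,2,0,0,0]],
])

```text
time: 38.48
position: [0.6613, 0.0017, 0.0761]
tool_rot: [0.106, 0.727, -0.132, 0.665]
ft_force: [-0.4, 0.6, -0.5]
grip_width: 0.0695
```

```bash
python3 go.py .6621 .0008 .076 -19.3
```

```text
t 38.63 pos [0.6623 0.0013 0.0761] tilt [-0.092 -0.022 -0.996] tool y [ 0.331  0.942 -0.052] z [ 0.939 -0.334 -0.079]
shift mm [ 0.1 -0.5 -0. ] twist -0.3 width 0.0698 F [-0.   0.2  0. ] q6 -1.36
after twist: shift [ 0.1 -0.5 -0. ]
```

Call:
carry_out([
  [[0.3,0,0,0,0],[0.3,0,0,0,0],[0.3,0,0,0,0],[0.3,0,0,0,0],[0.3,0,0,0,0],[0.3,0,0,0,0],[0.3,0,0,0,0],[0.3,0,0,0,0]],
], force=40)

```text
time: 39.3
position: [0.6625, -0.001, 0.0764]
tool_rot: [0.105, 0.727, -0.134, 0.665]
ft_force: [0.3, 0.4, -0.8]
grip_width: 0.0356
```

```bash
python3 go.py .6621 .0008 .076 -19.3
```

```text
t 39.45 pos [ 0.6625 -0.001   0.0764] tilt [-0.093 -0.026 -0.995] tool y [ 0.33   0.942 -0.055] z [ 0.939 -0.334 -0.079]
shift mm [ 0.4  1.6 -1. ] twist -0.2 width 0.0363 F [-0.   0.8 -0. ] q6 -1.36
after twist: shift [ 0.4  1.6 -1. ]
```

The width reads 36 mm rather than 40, probably an edge grip. I re-grip 6 mm further back to compare.

Call:
carry_out([
  [[0.7,0,0,0,0],[0.7,0,0,0,0],[0.7,0,0,0,0],[0.7,0,0,0,0],[0.7,0,1,-3,0],[0.7,0,1,-3,0]],
])

```text
time: 39.95
position: [0.6582, 0.0028, 0.0767]
tool_rot: [0.105, 0.726, -0.134, 0.666]
ft_force: [-0.2, 0.0, -0.2]
grip_width: 0.0595
```

Call:
carry_out([
  [[0.3,0,0,0,0],[0.3,0,0,0,0],[0.3,0,0,0,0],[0.3,0,0,0,0],[0.3,0,0,0,0],[0.3,0,0,0,0],[0.3,0,0,0,0]],
])

```text
time: 40.53
position: [0.6572, 0.0038, 0.0769]
tool_rot: [0.104, 0.727, -0.133, 0.666]
ft_force: [0.5, 1.0, 0.1]
grip_width: 0.0279
```

```bash
python3 go.py .4627 .0706 .076 -19.3
```

```text
t 40.68 pos [0.6572 0.0038 0.0769] tilt [-0.092 -0.026 -0.995] tool y [ 0.329  0.943 -0.055] z [ 0.94  -0.333 -0.078]
shift mm [  17.    -1.1 -204.9] twist -0.2 width 0.0265 F [-0.8 -0.  -0.5] q6 -1.36
after twist: shift [  17.    -0.3 -204.9]
```

Run:
```python
from h import *; from rig import robot
im=robot.camera("side")[:,:,::-1].copy()
m=robot.camera_model("side")
c=cv2.resize(im[170:270,240:340],None,fx=6,fy=6,interpolation=2)
y=np.array((.329,.943,-.055));p=np.array((.6572,.0038,.0769))
for q in px(m,[p+.0133*y,p-.0133*y]): cv2.circle(c,tuple(int(k) for k in (q-[240,170])*6),3,(255,0,255),-1)
cv2.imwrite("pics/p4.png",cv2.convertScaleAbs(c,alpha=1.5,beta=15))
cv2.imwrite("pics/p4raw.png",im)
```

```text
(no output)
```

View pics/p4.png

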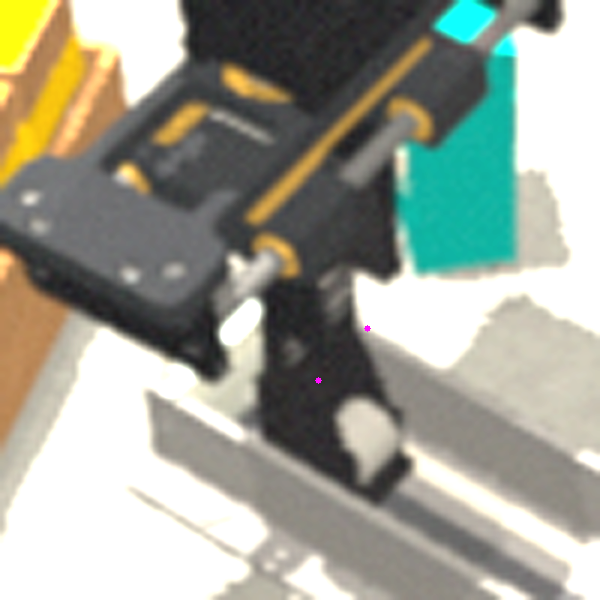

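The tips look about 15 mm higher than I assumed, closing near the tab's rounded top. I open, go forward to the tab's middle, and lower to z = 0.066, which is still above the dividers.

Call:
carry_out([
  [[0.8,0,0,0,0],[0.8,0,0,0,0],[0.8,0,0,0,0],[0.8,0,0,0,0],[0.8,0,0,0,0],[0.8,0,0,0,0],[0.8,0,0,0,0]],
])

```text
time: 41.32
position: [0.6576, 0.0039, 0.0769]
tool_rot: [0.105, 0.726, -0.133, 0.666]
ft_force: [0.4, -0.1, -0.7]
grip_width: 0.0644
```

Call:
carry_out([
  [[0.8,3,0,4,0],[0.8,3,0,4,0],[0.8,3,0,4,0],[0.8,2,0,0,0]],
])

```text
time: 41.65
position: [0.6696, -0.001, 0.0646]
tool_rot: [0.104, 0.726, -0.133, 0.667]
ft_force: [0.0, -0.3, 0.6]
grip_width: 0.0695
```

```bash
python3 go.py .6678 -.0012 .066 -19.3
```

```text
t 41.8 pos [ 6.683e-01 -5.000e-04  6.470e-02] tilt [-0.091 -0.026 -0.996] tool y [ 0.329  0.943 -0.055] z [ 0.94  -0.333 -0.077]
shift mm [-1.3 -0.9 -0.4] twist -0.2 width 0.0696 F [ 0.2  0.2 -0.8] q6 -1.36
after twist: shift [-1.3 -0.9 -0.4]
```

Call:
carry_out([
  [[0.3,0,0,0,0],[0.3,0,0,0,0],[0.3,0,0,0,0],[0.3,0,0,0,0],[0.3,0,0,0,0],[0.3,0,0,0,0],[0.3,0,0,0,0],[0.3,0,0,0,0]],
])

```text
time: 42.47
position: [0.6668, -0.0035, 0.0649]
tool_rot: [0.102, 0.727, -0.135, 0.665]
ft_force: [-0.2, -0.4, -1.3]
grip_width: 0.0391
```

```bash
python3 go.py .6678 -.0012 .066 -19.3
```

```text
t 42.62 pos [ 0.6668 -0.0035  0.065 ] tilt [-0.094 -0.031 -0.995] tool y [ 0.328  0.943 -0.06 ] z [ 0.94  -0.332 -0.078]
shift mm [-1.2  2.5  0.1] twist -0.1 width 0.0393 F [-0.9 -0.7 -0.4] q6 -1.36
after twist: shift [-1.2  2.5  0.1]
```

The tab is gripped (39.3 mm). Drawing back slowly along the lane.

Call:
carry_out([
  [[0.3,0,0,-6,0],[0.3,1,0,-12,0],[0.3,1,0,-12,0],[0.3,1,0,-12,0],[0.3,1,0,-12,0],[0.3,1,0,-12,0],[0.3,1,0,-12,0],[0.3,1,0,-12,0]],
], force=50)

```text
time: 43.28
position: [0.5895, 0.0232, 0.0648]
tool_rot: [0.1, 0.718, -0.135, 0.676]
ft_force: [3.0, -2.4, -3.1]
grip_width: 0.0391
```

```bash
python3 go.py .4601 .0690 .065 -19.3
```

```text
t 43.43 pos [0.5883 0.0236 0.0648] tilt [-0.071 -0.038 -0.997] tool y [ 0.326  0.943 -0.059] z [ 0.943 -0.33  -0.054]
shift mm [   7.1    1.  -135.8] twist 0.0 width 0.0394 F [ 0.8 -3.  -1.8] q6 -1.32
after twist: shift [   7.1    0.9 -135.8]
```

Call:
carry_out([
  [[0.3,1,0,-12,0],[0.3,0,0,-12,0],[0.3,1,0,-12,0],[0.3,0,0,-12,0],[0.3,1,0,-12,0],[0.3,0,0,-12,0],[0.3,1,0,-12,0],[0.3,0,0,-12,0]],
])

```text
time: 44.1
position: [0.5104, 0.0505, 0.0647]
tool_rot: [0.099, 0.709, -0.136, 0.684]
ft_force: [4.1, -3.1, -11.3]
grip_width: 0.0394
```

```bash
python3 go.py .4601 .0690 .065 -19.3
```

```text
t 44.25 pos [0.5089 0.051  0.0647] tilt [-0.047 -0.045 -0.998] tool y [ 0.326  0.944 -0.058] z [ 0.944 -0.328 -0.03 ]
shift mm [  1.2   1.1 -52. ] twist 0.1 width 0.0396 F [ 1.  -3.1 -6.9] q6 -1.27
after twist: shift [  1.2   0.9 -52. ]
```

Call:
carry_out([
  [[0.3,1,0,-12,0],[0.3,1,0,-12,0],[0.3,1,0,-12,0],[0.3,1,0,-8,0]],
])

```text
time: 44.58
position: [0.4789, 0.0614, 0.0644]
tool_rot: [0.098, 0.703, -0.136, 0.691]
ft_force: [2.4, -5.0, 1.8]
grip_width: 0.0393
```

```bash
python3 go.py .4601 .0690 .065 -19.3
python3 - <<'E'
from h import *; from rig import robot
ims={n:robot.camera(n)[:,:,::-1].copy() for n in("top","side")}
m=robot.camera_model("side")
p=px(m,[(.47,.065,.04)])[0].astype(int); r0,c0=p[1]-50,p[0]-60
A=cv2.resize(ims["side"][r0:r0+90,c0:c0+120],None,fx=6,fy=6,interpolation=2)
u=np.array([.944,-.3305,0]);v=np.array([.3305,.944,0]);o=np.array([.5658,.0345,0])
P=[o-.099*u+l*v+[0,0,z] for l in(-.025,.025) for z in(.008,.046,.072)]
for q in px(m,P): cv2.circle(A,tuple(int(k) for k in (q-[c0,r0])*6),3,(0,0,255),-1)
cv2.imwrite("pics/f1.png",A); print(c0,r0)
cv2.imwrite("pics/f1raw.png",ims["side"])
E
```

```text
t 44.73 pos [0.4783 0.0616 0.0644] tilt [-0.028 -0.05  -0.998] tool y [ 0.326  0.944 -0.057] z [ 0.945 -0.327 -0.01 ]
shift mm [ -0.4   1.  -19.6] twist 0.2 width 0.0395 F [ 1.9 -4.3  4.6] q6 -1.25
after twist: shift [ -0.4   0.9 -19.7]
320 236
```

View pics/f1.png

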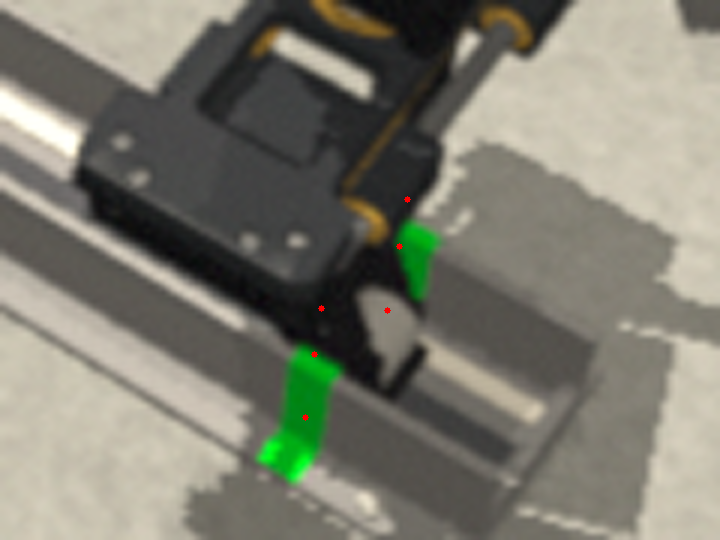

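The modelled fill line matches the tape in the picture, within 2–4 mm towards the back, so I take s≈-0.100. About 19 mm remain.

Call:
carry_out([
  [[0.3,0,0,-7,0],[0.3,0,0,-7,0],[0.3,0,0,-5,0]],
])

```text
time: 45.08
position: [0.4651, 0.0662, 0.0645]
tool_rot: [0.098, 0.701, -0.137, 0.693]
ft_force: [2.9, -3.7, -0.1]
grip_width: 0.0391
```

```bash
python3 go.py .4601 .0690 .065 -19.3
python3 - <<'E'
from h import *; from rig import robot
ims={n:robot.camera(n)[:,:,::-1].copy() for n in("top","side")}
m=robot.camera_model("side")
a=world(m,(301.4,243.2),.03);b=world(m,(384.5,291),.03);print("drum travel at last pic",(a-b)@[.944,-.3305,0])
p=px(m,[(.45,.07,.04)])[0].astype(int); r0,c0=p[1]-60,p[0]-70
A=cv2.resize(ims["side"][r0:r0+100,c0:c0+120],None,fx=5,fy=5,interpolation=2)
mt=robot.camera_model("top")
B=rect(ims["top"],mt,.072,.36,.56,-.02,.13,2)
o=np.zeros((500,600+B.shape[1],3),np.uint8)[:, :800]
o[:500,:600]=A; B=B[:500,:200] if B.shape[1]>200 else B; o[:B.shape[0],600:600+B.shape[1]]=B
cv2.imwrite("pics/f2.png",o);print(c0,r0)
E
```

```text
t 45.23 pos [0.4644 0.0665 0.0645] tilt [-0.023 -0.052 -0.998] tool y [ 0.327  0.943 -0.056] z [ 0.945 -0.327 -0.005]
shift mm [-0.6  1.  -4.9] twist 0.2 width 0.0392 F [ 2.8 -4.2 -1. ] q6 -1.23
after twist: shift [-0.6  0.9 -4.9]
drum travel at last pic 0.19990104168307257
320 231
```

View pics/f2.png

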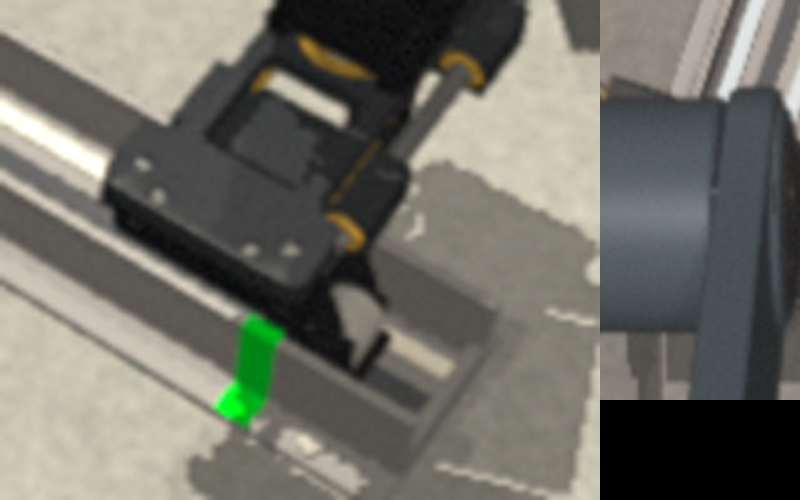

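Drum tracking gives 200 mm of travel at the previous stop, which matches the TCP estimate, so travel is now about 215 mm. I pull 5 mm more to centre the face on the tape.

Call:
carry_out([
  [[0.3,0,0,-5,0]],
])

```text
time: 45.42
position: [0.4614, 0.0675, 0.0645]
tool_rot: [0.098, 0.701, -0.137, 0.693]
ft_force: [4.2, -4.1, 0.2]
grip_width: 0.039
```

```bash
python3 go.py .4601 .0690 .065 -19.3; python3 go.py .4601 .0690 .065 -19.3
python3 - <<'E'
from h import *; from rig import robot
# drum: template from the last crop, matched in the present side picture
m=robot.camera_model("side"); im=robot.camera("side")[:,:,::-1].copy(); old=cv2.imread("pics/f1raw.png")
T=old[283:301,376:396]; r=cv2.matchTemplate(im[270:330,360:420],T,cv2.TM_CCOEFF_NORMED); _,s,_,l=cv2.minMaxLoc(r)
d=np.array(l)+[360,270]-[376,283]; print("drum px shift",d,round(s,2))
a=world(m,(301.4,243.2),.03);b=world(m,np.array((384.5,291))+d,.03);print("travel",(a-b)@[.944,-.3305,0])
E
```

```text
t 45.57 pos [0.46   0.068  0.0645] tilt [-0.023 -0.052 -0.998] tool y [ 0.327  0.943 -0.056] z [ 0.945 -0.328 -0.005]
shift mm [-0.6  1.  -0.2] twist 0.2 width 0.0396 F [ 0.8 -4.2 -1. ] q6 -1.23
after twist: shift [-0.6  1.  -0.2]
t 45.72 pos [0.4602 0.0679 0.0645] tilt [-0.023 -0.052 -0.998] tool y [ 0.327  0.943 -0.056] z [ 0.945 -0.328 -0.004]
shift mm [-0.6  1.  -0.4] twist 0.2 width 0.0391 F [ 2.2 -4.3  0.3] q6 -1.23
after twist: shift [-0.6  1.  -0.4]
drum px shift [9 5] 0.98
travel 0.21957598768776374
```

Travel is about 0.2196 m, which puts the face at s≈-0.0996, on the tape centre. The hold is steady, so I hand in.

```bash
python3 -c "
from rig import robot
print(robot.hand_in())"
```

```text
the job is handed in; nothing more can be done
None
```

The job is done and handed in at 45.8 s of the 72 s allowed. Both red-topped cartons are in the red bin and the blue-topped one is in the blue bin. All three were lowered to floor contact before release and looked upright in the pictures. The gripper is now holding the pusher at the green fill line.

- **Pusher:** tracking the drum in the side camera gave a travel of about 0.220 m, which agrees with the arm's own position. That puts the front face about 99.6 mm behind the middle of the tray. I measured the tape's centre line at 99 to 101 mm. The arm was still on two readings 0.15 s apart, and the grip width is 39 mm on the 40 mm tab. I could not see the front face itself because the hand hides it, so its position is inferred.
- **Grasp trouble:** the first three attempts on the pull tab missed or caught only its edge. The fingertips appeared about 15 mm higher in the images than the measured tool position, and I never explained that. The fourth attempt, set lower, held.
- **Tool tilt:** fast swings tilted the tool, so I moved slowly after the first carton. The first red carton was tilted a few degrees when it touched the bin floor, and it stood upright once released.
- **Cartons and bystanders:** after the first carton was lifted the other two did not slide forward, so I re-measured before each further pick. I did not notice the master cylinder, tape roll or new stock move, but I did not measure them again at the end. I viewed 14 pictures, against a budget of 10 and the one or two extra allowed.

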